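Lay out the packing plates from their case

TASK

Set out the packing plates for the next press job: slide the transport lock of the black case fully open to its stop, then tip up each plate by pressing the end nearest you down into its pocket, lift it out and lay it flat in the plywood tray, one plate to a bay. When every plate that was in the case lies in the tray, slide the lock fully shut again; leave the other things on the bench where they are.

Things in the scene. Friction and masses are not known exactly. Their poses are not given: they have to be found in the camera images.
- case: black plate case, fixed, 266 mm wide (its y), 161 mm deep (its x: -58.5 to +102.5 mm), top face 46 mm above the bench. Four pockets in a row along y at 64 mm pitch, each 93 x 47 mm, long side along x. Origin: on the bench under the middle of the pocket row; +x points to the far side, with the lock bar. A pocket's floor has a shelf (x > -4 mm) 16 mm below the top face and a well (x < -4 mm), 42 mm deep
- lock (a joint): transport lock bar of the case (28 mm wide, as long as the case is wide, its top 52.5 mm above the bench), slide along the case's x: 0 = shut (12 mm of the bar lies over the far ends of the plates and holds them down), 0.036 m = fully open at the end stop, bar clear of the plates. Stays where it is left; friction about 2 N
- lock_knob (a point): middle of the round black knob in the centre of the lock bar: 24 mm diameter, standing from 58 to 86 mm above the bench (point at 75.5 mm); moves with the bar
- tray: loose plywood kit tray, 122 x 289 mm, 0.8 kg, with four bays side by side along its y at 71 mm pitch, each 112 x 66 mm inside (long side along x); floor 4 mm thick, lips 10 mm above the bench. Origin: underside centre
- pocket0 (a point): centre of pocket 0 (x along the case), level with the case's top. A plate lies on the shelf, flush. Pressing its near (-x) end down tips it over the shelf's edge; past 28 deg it falls on by itself and stays leaning at about 38 deg, low end in the well by the near wall, far end 25 to 30 mm above the top face. If it stops short it falls back flush
- bay0 (a point): centre of bay 0 of the tray, on the bay floor; axes as the tray
- plate0: aluminium packing plate 90 x 44 x 16 mm (x, y, z), about 0.17 kg, origin at its centre, the same either way up and either way round; at the start flush in a pocket of the case. May be absent
- pocket1 (a point): centre of pocket 1 (x along the case), level with the case's top. A plate lies on the shelf, flush. Pressing its near (-x) end down tips it over the shelf's edge; past 28 deg it falls on by itself and stays leaning at about 38 deg, low end in the well by the near wall, far end 25 to 30 mm above the top face. If it stops short it falls back flush
- bay1 (a point): centre of bay 1 of the tray, on the bay floor; axes as the tray
- plate1: aluminium packing plate 90 x 44 x 16 mm (x, y, z), about 0.17 kg, origin at its centre, the same either way up and either way round; at the start flush in a pocket of the case. May be absent
- pocket2 (a point): centre of pocket 2 (x along the case), level with the case's top. A plate lies on the shelf, flush. Pressing its near (-x) end down tips it over the shelf's edge; past 28 deg it falls on by itself and stays leaning at about 38 deg, low end in the well by the near wall, far end 25 to 30 mm above the top face. If it stops short it falls back flush
- bay2 (a point): centre of bay 2 of the tray, on the bay floor; axes as the tray
- plate2: aluminium packing plate 90 x 44 x 16 mm (x, y, z), about 0.17 kg, origin at its centre, the same either way up and either way round; at the start flush in a pocket of the case. May be absent
- pocket3 (a point): centre of pocket 3 (x along the case), level with the case's top. A plate lies on the shelf, flush. Pressing its near (-x) end down tips it over the shelf's edge; past 28 deg it falls on by itself and stays leaning at about 38 deg, low end in the well by the near wall, far end 25 to 30 mm above the top face. If it stops short it falls back flush
- bay3 (a point): centre of bay 3 of the tray, on the bay floor; axes as the tray
- plate3: aluminium packing plate 90 x 44 x 16 mm (x, y, z), about 0.17 kg, origin at its centre, the same either way up and either way round; at the start flush in a pocket of the case. May be absent
- bearing: ball bearing, 62 mm diameter, 16 mm high, origin underside centre; a bystander
- pliers: red-handled circlip pliers, 166 mm long, lying, origin underside centre; a bystander
Not all that is in view belongs to the job. Leave any green look-alike of the plate2 alone.

How it is judged:
On the way, in this order (a step that is already met when the one before it is completed fails the run):
1. the lock is slid open to its stop (value of joint lock above 0.033 m), for 0.2 s.
2. every plate lies flat in a bay of the tray, one to a bay (((z of plate0 in the frame of bay0 between 0.005 and 0.0105 m and x of plate0 in the frame of bay0 between -0.016 and 0.016 m and y of plate0 in the frame of bay0 between -0.016 and 0.016 m) or (z of plate0 in the frame of bay1 between 0.005 and 0.0105 m and x of plate0 in the frame of bay1 between -0.016 and 0.016 m and y of plate0 in the frame of bay1 between -0.016 and 0.016 m) or (z of plate0 in the frame of bay2 between 0.005 and 0.0105 m and x of plate0 in the frame of bay2 between -0.016 and 0.016 m and y of plate0 in the frame of bay2 between -0.016 and 0.016 m) or (z of plate0 in the frame of bay3 between 0.005 and 0.0105 m and x of plate0 in the frame of bay3 between -0.016 and 0.016 m and y of plate0 in the frame of bay3 between -0.016 and 0.016 m)) and ((z of plate1 in the frame of bay0 between 0.005 and 0.0105 m and x of plate1 in the frame of bay0 between -0.016 and 0.016 m and y of plate1 in the frame of bay0 between -0.016 and 0.016 m) or (z of plate1 in the frame of bay1 between 0.005 and 0.0105 m and x of plate1 in the frame of bay1 between -0.016 and 0.016 m and y of plate1 in the frame of bay1 between -0.016 and 0.016 m) or (z of plate1 in the frame of bay2 between 0.005 and 0.0105 m and x of plate1 in the frame of bay2 between -0.016 and 0.016 m and y of plate1 in the frame of bay2 between -0.016 and 0.016 m) or (z of plate1 in the frame of bay3 between 0.005 and 0.0105 m and x of plate1 in the frame of bay3 between -0.016 and 0.016 m and y of plate1 in the frame of bay3 between -0.016 and 0.016 m)) and ((z of plate2 in the frame of bay0 between 0.005 and 0.0105 m and x of plate2 in the frame of bay0 between -0.016 and 0.016 m and y of plate2 in the frame of bay0 between -0.016 and 0.016 m) or (z of plate2 in the frame of bay1 between 0.005 and 0.0105 m and x of plate2 in the frame of bay1 between -0.016 and 0.016 m and y of plate2 in the frame of bay1 between -0.016 and 0.016 m) or (z of plate2 in the frame of bay2 between 0.005 and 0.0105 m and x of plate2 in the frame of bay2 between -0.016 and 0.016 m and y of plate2 in the frame of bay2 between -0.016 and 0.016 m) or (z of plate2 in the frame of bay3 between 0.005 and 0.0105 m and x of plate2 in the frame of bay3 between -0.016 and 0.016 m and y of plate2 in the frame of bay3 between -0.016 and 0.016 m)) and ((z of plate3 in the frame of bay0 between 0.005 and 0.0105 m and x of plate3 in the frame of bay0 between -0.016 and 0.016 m and y of plate3 in the frame of bay0 between -0.016 and 0.016 m) or (z of plate3 in the frame of bay1 between 0.005 and 0.0105 m and x of plate3 in the frame of bay1 between -0.016 and 0.016 m and y of plate3 in the frame of bay1 between -0.016 and 0.016 m) or (z of plate3 in the frame of bay2 between 0.005 and 0.0105 m and x of plate3 in the frame of bay2 between -0.016 and 0.016 m and y of plate3 in the frame of bay2 between -0.016 and 0.016 m) or (z of plate3 in the frame of bay3 between 0.005 and 0.0105 m and x of plate3 in the frame of bay3 between -0.016 and 0.016 m and y of plate3 in the frame of bay3 between -0.016 and 0.016 m)) and contact force between the fingers and plate0 below 0.1 N and contact force between the fingers and plate1 below 0.1 N and contact force between the fingers and plate2 below 0.1 N and contact force between the fingers and plate3 below 0.1 N), for 0.2 s.
At the end, for the whole second after the job is handed in: every plate present lies flat on the floor of a bay of the tray (one to a bay, centre within 16 mm of the bay's centre along and across), released and at rest, and the lock bar is shut (within 3 mm) (all of step 2 and linear speed of each of plate0, plate1, plate2, plate3 below 0.02 m/s and value of joint lock below 0.003 m); the robot touches nothing.
It fails at once if the bearing is moved by more than 30 mm (distance of bearing from where it was at the start of the episode above 0.03 m).
It fails at once if the pliers is moved by more than 30 mm (distance of pliers from where it was at the start of the episode above 0.03 m).
Of plate0, plate1, plate2, plate3 only 3 to 4 are there at a start; the rules pass over those that are not, and their reading is None.
At some moment in a run one of tray may be knocked a few centimetres aside while the robot is not near it.
Once in a run the grip may slacken for a moment while it holds something.
It also fails if it takes over 210 s, if anything falls off the work surface, if the arm or the gripper's body presses on something with over 40 N, if the wrist force passes 120 N, or if a joint passes its speed limit or range.

ROBOT

A 6-joint arm with a two-finger parallel gripper is mounted at the origin on a cart in front of the work surface, level with it; the furniture and walls round the work are solid. World frame = base frame: x ahead of the robot, y to its left, z up, the work surface at z = 0. Lengths are in m, angles in rad, forces in N, time in s.
With the tool pointing down it reaches from about 0.25 to 0.775 m from the base axis. Payload 4 kg.
Tool frame: the origin (TCP) lies at the very end of the fingers, on their centre line; the grasp point (between the pads) lies robot.hold_point_z behind it (robot.hold_point_z is the distance from the TCP to the grasp point, in m); z points along the fingers, y is the line along which they close (so a half turn about z gives the same grasp; the last joint's range is limited). The gripper opens to 85 mm and grips with 20 to 120 N. Pads are 22 mm wide; open, the fingers measure 114 mm over their backs; the gripper's body (76 mm by 85 mm) begins 54 mm behind the grasp point. The pads swing forward as they close: fully open they stand 13 mm farther back than shut.
Start: joints at [-1.223, 0.087, 1.371, -0, 1.684, -0.103], TCP at [0.24, -0.495, 0.231] pointing down, gripper open.
Joint ranges: [-3.1, 3.1], [-0.76, 2.03], [0.27, 2.55], [-1.08, 4.22], [0.17, 2.65], [-2.57, 2.57]. Speed limits (rad/s): [2.79, 2.79, 3.14, 3.14, 3.14, 3.14].

INTERFACE

Orientations are given as [roll, pitch, yaw] about the fixed x, y, z axes, in that order (R = Rz(yaw) Ry(pitch) Rx(roll)).
In Python, from cell import sensors, optics, close_job, robot gives the robot as it stands.
- The arm moves only by the tool drive_tool, never from a script. Its argument "motion" is a list of rows, each a list of 3 entries, a list of its own where there are three numbers: the shift along the tool's x, y, z in m, then the turn about the tool's z in units of 10 degrees (1.0 is 10 degrees), then the closure, from 0 (fully open) to 1 (shut). In form: [[[x, y, z], twist, fingers], ...]. A call has 1 to 5 rows; each row shifts and turns the commanded pose from where the row before left it, along the tool's axes as they then stand; what a row does not reach is not made up. A row lasts 1/8 s, in which the tool goes at most 62.5 mm and 10.7 degrees, less where a joint would pass 70% of its speed; a pose out of reach is approached as far as the arm can. A call with a gripper value outside its range is refused whole. The fingers move at their own pace and stop on an object; the grip force is fixed at half the most. Time passes only in rows, so rows that do not move let the fingers close. It gives the time, the measured TCP pose, the force, the opening and the grip force at its end, in the units of the state.
- sensors.get_state(): the state, without advancing time (a new reading comes with each control period).
- optics.read_camera(name): name is "scene" or "side" or "wrist"; returns the picture (480x640x3 uint8, red, green, blue); there is no depth.
- optics.camera_params(name): a dict with "camera_matrix" (3x3 intrinsics, pixels), "k1" (the pictures are not rectified: a ray, as slopes to the right and down, at radius r is drawn at 1 + k1 r^2 times it, then the intrinsics apply), "R" (3x3) and "t" (3): a world point X has camera coordinates R X + t. Camera axes: x right, y down, z forward; pixel columns grow to the right and rows downward; lengths in m; the calibration is good to about 2 mm. A picture is of the moment at which its call begins: read the wrist's pose just before it. camera_params takes no time and is no camera call; for the wrist camera it gives the pose at the moment of the call.
- close_job(): hands the job in; it is judged then, once.
The state is a dict: "clock": time; "joint_positions": joint angles; "joint_vel": joint speeds; "effort": joint torques, N m; "eef_pos": TCP position; "tcp_rot": TCP orientation; "force": force on the tool from outside, world axes, zero at the start; "ft_torque": the same for the moment, N m; "finger_gap": finger opening in m; "finger_force": force on a finger pad.
Only numpy, scipy, OpenCV 4.12 (cv2) and the standard library are available. Lean on these libraries where they do the work, as an engineer would, in place of code of your own. Each camera call takes 0.05 s, during which the arm holds its last target. There are 200 camera calls.

## Working session

There is one attempt and no reset: what is moved stays moved. The work goes in short steps, Python scripts to look and compute and a tool call to move; the robot and the scene stay as the last step left them, time stands still between calls to the robot, and variables do not carry over. Pictures are saved under pics/ and viewed, at most 14 in all, crops included, and the job is handed in when it is done.

Besides the shell and the picture viewer there is one more tool, called after "Emit:" by a JSON object that holds its "name" and its "arguments", one argument or row to a line. drive_tool: Moves the arm, as the interface text tells. Its arguments: {"type":"object","properties":{"motion":{"type":"array"}},"required":["motion"]}

```bash
ls; mkdir -p pics; python3 - <<'E'
from cell import sensors, optics, robot
import cv2,numpy as np
print(sensors.get_state()); print(robot.hold_point_z)
for n in("scene","side","wrist"):
    p=optics.camera_params(n); print(n,p)
    im=optics.read_camera(n); cv2.imwrite(f"pics/{n}0.png",im[:,:,::-1])
E
```

```text
pics
{'clock': 0.0, 'joint_positions': array([-1.22310895e+00,  8.79540544e-02,  1.37229948e+00, -1.76212811e-05,
        1.68360140e+00, -1.03078409e-01]), 'joint_vel': array([-0.00123235, -0.00082814, -0.0015625 , -0.0013329 ,  0.00118438,
        0.00080796]), 'effort': array([-5.88123876e-04, -3.51862335e+01, -3.13275683e+01, -3.19412038e-04,
        1.06747763e-02, -3.65919288e-05]), 'eef_pos': array([ 0.23943566, -0.49457637,  0.23011671]), 'tcp_rot': array([-3.13934058e+00, -2.15358381e-04,  4.50763582e-01]), 'force': array([ 0.29634029,  0.75039029, -0.56185824]), 'ft_torque': array([-0.00411547,  0.00834759,  0.01872577]), 'finger_force': 0.0, 'finger_gap': 0.08522112750680513}
0.0187
scene {'camera_matrix': array([[549.76427567,   0.        , 316.10452888],
       [  0.        , 549.76427567, 236.01857861],
       [  0.        ,   0.        ,   1.        ]]), 'k1': -0.001567887739980028, 'R': array([[-0.55691117, -0.83023718,  0.02358347],
       [-0.42601963,  0.26116285, -0.86619931],
       [ 0.71299174, -0.49244309, -0.49914184]]), 't': array([0.39055729, 0.25915633, 1.31975321])}
side {'camera_matrix': array([[589.93941116,   0.        , 321.34446622],
       [  0.        , 589.93941116, 242.83047453],
       [  0.        ,   0.        ,   1.        ]]), 'k1': -0.20162130287936403, 'R': array([[-0.95532918, -0.29462932,  0.02323178],
       [-0.14636913,  0.40337657, -0.90325158],
       [ 0.25675325, -0.86630301, -0.42848205]]), 't': array([0.53303736, 0.11949429, 1.76250507])}
wrist {'camera_matrix': array([[393.90790378,   0.        , 318.28449578],
       [  0.        , 393.90790378, 240.75231362],
       [  0.        ,   0.        ,   1.        ]]), 'k1': -0.047035143050461095, 'R': array([[ 0.43545441, -0.9002048 , -0.00328253],
       [-0.85536204, -0.4148938 ,  0.31019174],
       [-0.28059799, -0.13226661, -0.95066835]]), 't': array([-0.54885572, -0.03863086,  0.38102501])}
```

View pics/scene0.png

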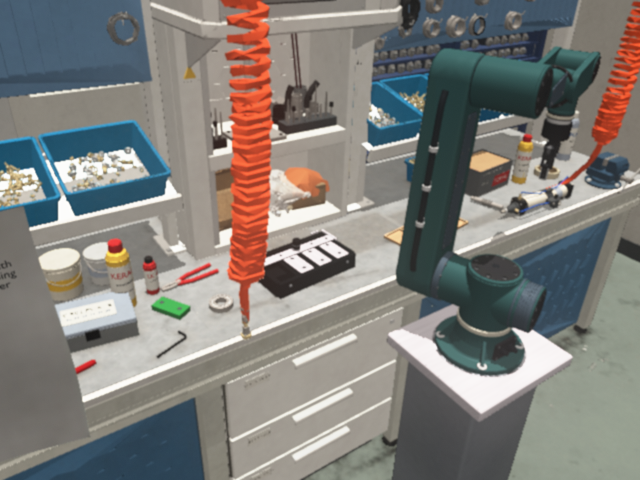

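View pics/side0.png

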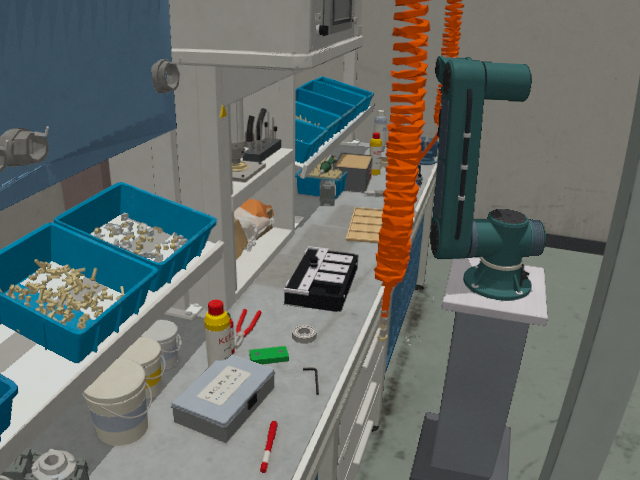

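The scene view shows the case at about (308,262) with three pale plates and the knob at (297,243). The tray is partly hidden at (425,230), the bearing at (220,303), the pliers at (195,275), and a green look-alike at (171,306). In the side view the case is at (320,277), and its pocket nearest the camera looks dark. The orange hose's lower end is at (385,305).

```bash
cat > h.py <<'E'
from cell import sensors, optics, robot, close_job
import cv2, numpy as np
from scipy.spatial.transform import Rotation as Ro
def rays(p,px):
    px=np.atleast_2d(np.array(px,float)); D=np.array([p['k1'],0,0,0,0.]) 
    K=p['camera_matrix']; n=(px-K[:2,2])/K[0,0]
    u=n.copy()
    for _ in range(20): u=n/(1+p['k1']*(u**2).sum(1,keepdims=True))
    d=np.c_[u,np.ones(len(u))]@p['R']; o=-p['R'].T@p['t']
    return o,d
def plane(p,px,z):
    o,d=rays(p,px); return o+d*((z-o[2])/d[:,2:3])
def proj(p,X):
    c=np.atleast_2d(X)@p['R'].T+p['t']; s=c[:,:2]/c[:,2:3]
    s=s*(1+p['k1']*(s**2).sum(1,keepdims=True)); K=p['camera_matrix']
    return s*K[0,0]+K[:2,2]
def tri(*obs):
    A=np.zeros((3,3));b=np.zeros(3);l=[]
    for p,px in obs:
        o,d=rays(p,px); d=d[0]/np.linalg.norm(d[0]); M=np.eye(3)-np.outer(d,d); A+=M;b+=M@o; l.append((o,d))
    X=np.linalg.solve(A,b); return X,[np.linalg.norm(np.cross(X-o,d)) for o,d in l]
def toolmove(target,yaw=None):
    "shift in tool axes to reach world target; twist units to world yaw of tool (pointing down)"
    s=sensors.get_state(); R=Ro.from_euler('xyz',s['tcp_rot']).as_matrix()
    return R.T@(np.array(target)-s['eef_pos'])
def snap(n,name=None):
    p=optics.camera_params(n); im=optics.read_camera(n)
    if name: cv2.imwrite(f"pics/{name}.png",im[:,:,::-1])
    return p,im
E
python3 - <<'E'
from h import *
a=optics.camera_params("scene");b=optics.camera_params("side")
print("knob",tri((a,(297,241)),(b,(313,254))))
print("hose end",tri((a,(245,335)),(b,(386,310))), "hose low", tri((a,(247,275)),(b,(392,275))))
print("bearing",plane(a,(220,303),.01),plane(b,(304,334),.01))
print("case corners",plane(a,[(271,293),(355,259),(300,233)],.046),plane(b,[(285,290),(344,297),(357,254),(318,247)],.046))
print("tray",plane(a,[(386,238),(418,222),(465,222)],.01),plane(b,[(345,240),(354,208),(380,209),(378,243)],.01))
print("pliers",plane(a,[(165,290),(215,266)],.01))
print("R wrist in tool", Ro.from_euler('xyz',sensors.get_state()['tcp_rot']).as_matrix().round(3))
p=optics.camera_params("wrist"); print(-p['R'].T@p['t'])
E
```

```text
knob (array([0.52664858, 0.184401  , 0.08680467]), [np.float64(0.006399255637876643), np.float64(0.006399255637876461)])
hose end (array([0.24176746, 0.49458597, 0.11440013]), [np.float64(0.02789063011488765), np.float64(0.02789063011488751)]) hose low (array([0.24970467, 0.48292872, 0.22812964]), [np.float64(2.6443231782578205e-05), np.float64(2.6443231782711426e-05)])
bearing [[0.46331631 0.45875372 0.01      ]] [[0.46136791 0.46206472 0.01      ]]
case corners [[0.38825914 0.34977121 0.046     ]
 [0.40438985 0.06824964 0.046     ]
 [0.61061221 0.12114462 0.046     ]] [[0.56125354 0.3286627  0.046     ]
 [0.39963005 0.31120589 0.046     ]
 [0.42963511 0.04777253 0.046     ]
 [0.55729033 0.04140293 0.046     ]]
tray [[ 0.49562941 -0.12677575  0.01      ]
 [ 0.52138624 -0.28712413  0.01      ]
 [ 0.43882862 -0.42257176  0.01      ]] [[ 0.50951958 -0.11259557  0.01      ]
 [ 0.55204817 -0.40317521  0.01      ]
 [ 0.45595581 -0.42863865  0.01      ]
 [ 0.39903652 -0.12764159  0.01      ]]
pliers [[0.59258119 0.55751116 0.01      ]
 [0.62977782 0.39579641 0.01      ]]
R wrist in tool [[ 0.9    0.436 -0.001]
 [ 0.436 -0.9    0.002]
 [ 0.    -0.002 -1.   ]]
[ 0.31288247 -0.45973944  0.37256131]
```

View pics/wrist0.png

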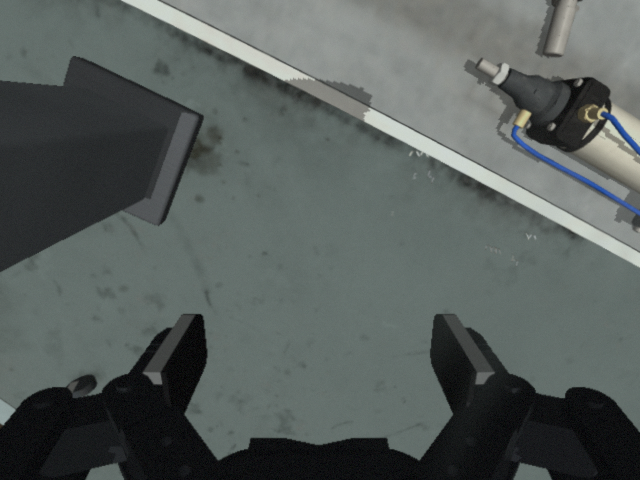

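The first wrist view shows only the floor, the bench edge and a cylinder off to the side at (580,130). Next I'll move over the tray, then the case, to measure them close up.

Emit:
{"name": "drive_tool", "arguments": {
  "motion": [
    [[0,0,-0.06],1.0,0],
    [[0,0,-0.04],0.73,0],
    [[0.04,-0.04,0],0,0],
    [[0.04,-0.04,0],0,0],
    [[0.04,-0.04,0],0,0]
  ]
}}

```text
clock: 0.78
eef_pos: [0.3412, -0.3572, 0.331]
tcp_rot: [-3.141, -0.0, 0.148]
force: [0.8, 0.2, 0.0]
finger_gap: 0.0853
finger_force: 0.0
```

Emit:
{"name": "drive_tool", "arguments": {
  "motion": [
    [[0.035,-0.04,0],0,0],
    [[0.035,-0.04,0],0,0],
    [[0,0,0],0,0],
    [[0,0,0],0,0]
  ]
}}

```text
clock: 1.27
eef_pos: [0.3977, -0.2692, 0.331]
tcp_rot: [3.141, 0.001, 0.149]
force: [-0.9, -0.0, -0.1]
finger_gap: 0.0854
finger_force: 0.0
```

```bash
python3 - <<'E'
from h import *
import pickle
s=sensors.get_state();print(s['eef_pos'],s['tcp_rot'])
p,im=snap("wrist","w_tray"); pickle.dump((p,im),open("w_tray.pkl","wb"))
E
```

```text
[ 0.39774235 -0.26916636  0.33104767] [3.14141775e+00 7.11390854e-04 1.49333918e-01]
```

Emit:
{"name": "drive_tool", "arguments": {
  "motion": [
    [[0,-0.06,0],0,0],
    [[0,-0.06,0],0,0],
    [[0,-0.06,0],0,0],
    [[0,-0.06,0],0,0],
    [[0,-0.06,0],0,0]
  ]
}}

```text
clock: 1.95
eef_pos: [0.353, 0.0279, 0.3313]
tcp_rot: [3.141, -0.001, 0.145]
force: [0.9, 0.3, -0.1]
finger_gap: 0.0854
finger_force: 0.0
```

Emit:
{"name": "drive_tool", "arguments": {
  "motion": [
    [[0.01,-0.06,0],0.2,0],
    [[0.03,-0.06,0],0,0],
    [[0.03,-0.03,0],0,0],
    [[0,0,0],0,0],
    [[0,0,0],0,0]
  ]
}}

```text
clock: 2.58
eef_pos: [0.4024, 0.1791, 0.331]
tcp_rot: [3.141, 0.001, 0.112]
force: [-0.7, -0.0, -0.4]
finger_gap: 0.0851
finger_force: 0.0
```

```bash
python3 - <<'E'
from h import *
import pickle
s=sensors.get_state();print(s['eef_pos'],s['tcp_rot'])
p,im=snap("wrist","w_case"); pickle.dump((p,im),open("w_case.pkl","wb"))
E
```

```text
[0.40238036 0.17908479 0.33103304] [3.14074864e+00 1.09692432e-03 1.11898101e-01]
```

View pics/w_case.png

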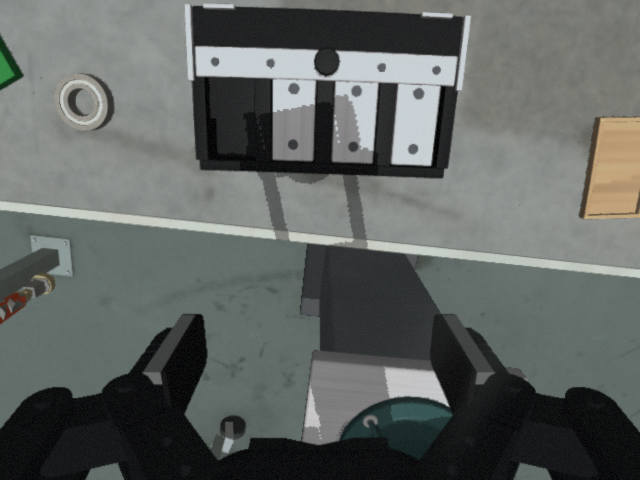

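View pics/w_tray.png

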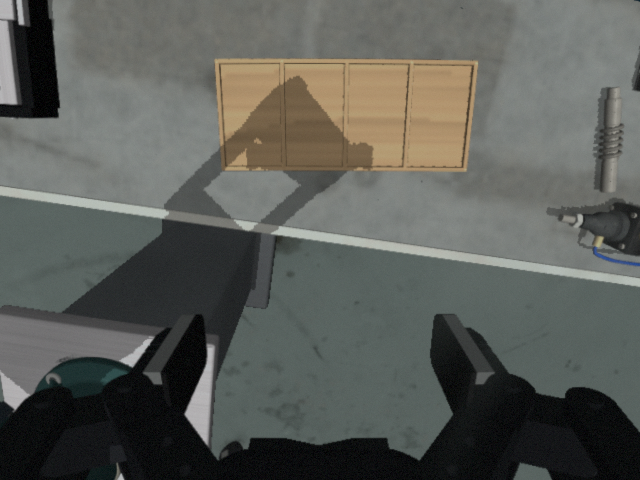

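The case view shows the bar at (325,65), the knob at (327,62) and plates at (293,120), (353,120) and (413,120). The leftmost pocket, at (237,120), is empty. The tray view shows four empty bays, with tray corners at about (216,60), (477,61), (467,171) and (221,169).

Things that could be mistaken for a plate:
- **White plates in the case:** (293,120), (353,120), (413,120). These are what I want.
- **Green block:** (5,60), the look-alike, so I leave it.
- **White lock bar:** (325,65), not a plate.

I'll check this in one close crop.

```bash
python3 - <<'E'
import cv2
im=cv2.imread("pics/w_case.png")[0:185,175:480]
cv2.imwrite("pics/crop1.png",cv2.resize(im,None,fx=2.6,fy=2.6,interpolation=cv2.INTER_CUBIC))
E
```

```text
(no output)
```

View pics/crop1.png

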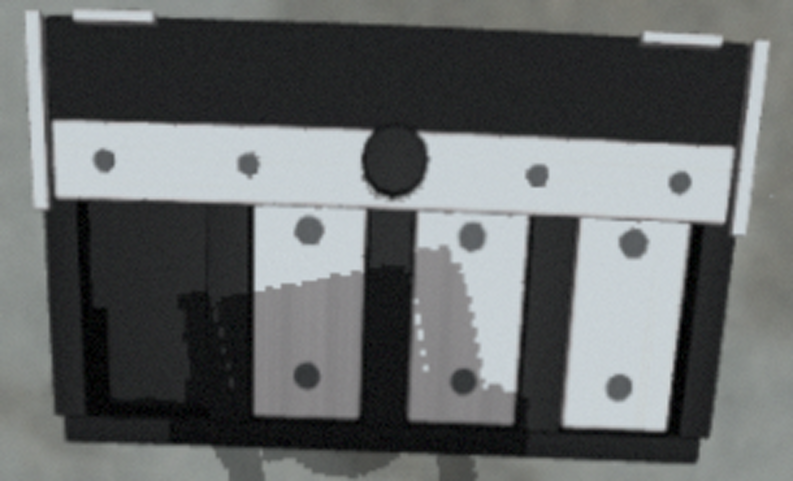

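The crop confirms three white plates with dark screw dots, the bar lying over their far ends with the knob in its centre, and the left pocket empty.

```bash
cat > m1.py <<'E'
from h import *
import pickle
p,im=pickle.load(open("w_case.pkl","rb"))
c=lambda L:np.array(L)/2.6+[175,0]
pl=plane(p,c([(254,416),(358,419),(408,421),(514,426),(563,428),(668,431)]),.046)
bar=plane(p,c([(53,122),(733,147),(726,222),(56,198)]),.0525)
kn=plane(p,c([(395,160)]),.086)
print(pl.round(4),bar.round(4),kn.round(4),sep="\n")
d=pl[0]-pl[5]; print("yaw pl",np.degrees(np.arctan2(-d[0],d[1])), [np.linalg.norm(pl[i]-pl[i+1]) for i in(0,2,4)])
for i,j in((0,1),(3,2)):
    d=bar[i]-bar[j]; print("yaw bar",np.degrees(np.arctan2(-d[0],d[1])),np.linalg.norm(d))
q,_=pickle.load(open("w_tray.pkl","rb"))
t=plane(q,[(216,60),(477,61),(467,171),(221,169)],.01)
print("tray",t.round(4),t.mean(0),np.linalg.norm(np.diff(np.r_[t,t[:1]],axis=0),axis=1))
for i,j in((0,1),(3,2)):
    d=t[i]-t[j]; print("yaw tray",np.degrees(np.arctan2(-d[0],d[1])))
E
python3 m1.py
```

```text
[[0.4291 0.2319 0.046 ]
 [0.4326 0.1891 0.046 ]
 [0.4341 0.1685 0.046 ]
 [0.437  0.1247 0.046 ]
 [0.4385 0.1044 0.046 ]
 [0.4423 0.0607 0.046 ]]
[[0.5316 0.3156 0.0525]
 [0.5518 0.0585 0.0525]
 [0.5249 0.0557 0.0525]
 [0.5046 0.3136 0.0525]]
[[0.5281 0.1859 0.086 ]]
yaw pl 4.436291393956202 [np.float64(0.04289611701855758), np.float64(0.043910802284444016), np.float64(0.04385757314759238)]
yaw bar 4.489088457441407 0.2578300053940613
yaw bar 4.499925417679871 0.2587407613465905
tray [[ 0.5162 -0.138   0.01  ]
 [ 0.5583 -0.4197  0.01  ]
 [ 0.4396 -0.4393  0.01  ]
 [ 0.3986 -0.1529  0.01  ]] [ 0.47819768 -0.28748325  0.01      ] [0.28484248 0.12030086 0.2893388  0.11853132]
yaw tray 8.502912498724902
yaw tray 8.149177961215406
```

Emit:
{"name": "drive_tool", "arguments": {
  "motion": [
    [[0.03,0,0.05],0,0],
    [[0.03,0,0.05],0,0],
    [[0,0,0.02],0,0],
    [[0,0,0],0,0],
    [[0,0,0],0,0]
  ]
}}

```text
clock: 3.25
eef_pos: [0.4623, 0.1865, 0.2133]
tcp_rot: [-3.141, -0.003, 0.113]
force: [0.7, -0.5, 0.5]
finger_gap: 0.0853
finger_force: 0.0
```

```bash
python3 - <<'E'
from h import *
import pickle
s=sensors.get_state();print(s['eef_pos'],s['tcp_rot'])
p,im=snap("wrist","w_case2"); pickle.dump((p,im),open("w_case2.pkl","wb"))
E
```

```text
[0.46233187 0.18648154 0.213331  ] [-3.14126799 -0.0033296   0.11256115]
```

View pics/w_case2.png

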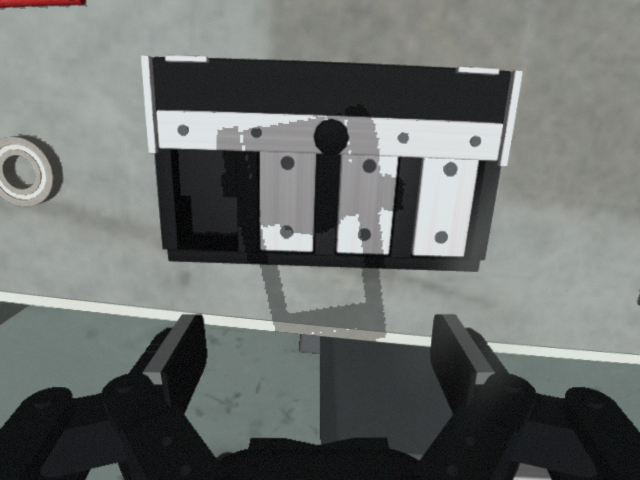

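The second view shows the plates' near edges at about rows 249 to 256, the screw dots at (286,232), (364,234) and (441,237), and the knob at (331,137). I'll triangulate the heights from these.

```bash
cat >> m1.py <<'E'
print("----")
r,_=pickle.load(open("w_case2.pkl","rb"))
v1=c([(307,376),(463,381),(619,387),(309,230),(472,237),(633,243),(254,416),(668,431)])
v2=[(286.5,232),(364,234.5),(441,237),(288,163),(369,166),(450,169),(261,249),(466,256)]
for a,b in zip(v1,v2): print(tri((p,a),(r,b)))
print("knob",plane(r,(331,137),.086), tri((p,c((395,160))),(r,(331,137))))
b1=c([(53,122),(733,147),(726,222),(56,198)]);b2=[(158,111),(504,124),(500,160.5),(158,148)]
for a,b in zip(b1,b2): print("bar",tri((p,a),(r,b))[0],plane(r,b,.0525))
P2=plane(r,[(261,249),(313,251),(337,251.5),(390,254),(412,254.5),(466,256)],.046);print(P2.round(4))
sc=optics.camera_params("scene");sd=optics.camera_params("side")
print("traycorner", tri((q,(216,60)),(sd,(345,240))), tri((q,(221,169)),(sd,(378,243))))
E
python3 m1.py | sed -n '/----/,$p'
```

```text
----
(array([0.4474879 , 0.21176012, 0.04553959]), [np.float64(0.0001082443523637261), np.float64(0.00010824435236377149)])
(array([0.45261799, 0.14821375, 0.04579189]), [np.float64(6.243888485342347e-05), np.float64(6.243888485341416e-05)])
(array([0.45752692, 0.08414548, 0.04511734]), [np.float64(9.729242741967419e-05), np.float64(9.72924274196975e-05)])
(array([0.50357417, 0.21588732, 0.04561707]), [np.float64(0.00023548678988066508), np.float64(0.00023548678988065147)])
(array([0.50822514, 0.15216374, 0.04371993]), [np.float64(0.00013614331969326185), np.float64(0.00013614331969323087)])
(array([0.51344782, 0.08852752, 0.04487996]), [np.float64(2.02335088108645e-05), np.float64(2.0233508810798152e-05)])
(array([0.42826119, 0.23244737, 0.03978186]), [np.float64(4.078731462406822e-05), np.float64(4.0787314624059886e-05)])
(array([0.44236137, 0.05918057, 0.04289647]), [np.float64(0.0006555365156568446), np.float64(0.0006555365156568994)])
knob [[0.52895625 0.18617809 0.086     ]] (array([0.528686  , 0.18590498, 0.08041851]), [np.float64(7.500366141360367e-05), np.float64(7.500366141361878e-05)])
bar [0.53209914 0.31691566 0.04718949] [[0.53214269 0.31456287 0.0525    ]]
bar [0.55163753 0.05916226 0.05543401] [[0.55200584 0.05752303 0.0525    ]]
bar [0.52498088 0.05656068 0.05685144] [[0.52516344 0.05397895 0.0525    ]]
bar [0.50487073 0.31402512 0.05279661] [[0.50504671 0.31462043 0.0525    ]]
[[0.4305 0.2317 0.046 ]
 [0.4336 0.1884 0.046 ]
 [0.4355 0.1685 0.046 ]
 [0.4382 0.1241 0.046 ]
 [0.4399 0.1057 0.046 ]
 [0.4437 0.0599 0.046 ]]
traycorner (array([ 0.51617256, -0.13541588, -0.00093688]), [np.float64(0.0009512506483669615), np.float64(0.0009512506483670342)]) (array([ 3.99994760e-01, -1.50002979e-01,  4.21613217e-05]), [np.float64(0.0031337963068474323), np.float64(0.003133796306847351)])
```

Heights check out: plate tops are near 0.046 and the knob is at (0.528, 0.186). The case yaw is about 4.5°. Next I'll grip the knob.

Emit:
{"name": "drive_tool", "arguments": {
  "motion": [
    [[0,0,0],0.2,0],
    [[0.033,0.003,0.02],0,0.3],
    [[0.033,0.003,0.02],0,0.3],
    [[0,0,0.03],0,0.3],
    [[0,0,0],0,0.3]
  ]
}}

```text
clock: 3.92
eef_pos: [0.5267, 0.186, 0.139]
tcp_rot: [3.141, 0.005, 0.078]
force: [-0.4, 0.8, 0.4]
finger_gap: 0.0601
finger_force: 0.0
```

Emit:
{"name": "drive_tool", "arguments": {
  "motion": [
    [[0,0,0.04],0,0.3],
    [[0,0,0.04],0,0.3],
    [[0,0,0],0,1],
    [[0,0,0],0,1],
    [[0,0,0],0,1]
  ]
}}

```text
clock: 4.55
eef_pos: [0.5296, 0.1856, 0.0644]
tcp_rot: [3.14, -0.004, 0.079]
force: [-0.6, -5.0, 2.4]
finger_gap: 0.0222
finger_force: 59.3
```

Emit:
{"name": "drive_tool", "arguments": {
  "motion": [
    [[0.012,0,0],0,1],
    [[0.012,0,0],0,1],
    [[0.01,0,0],0,1],
    [[0.003,0,0],0,1],
    [[0,0,0],0,1]
  ]
}}

```text
clock: 5.18
eef_pos: [0.5632, 0.1882, 0.0643]
tcp_rot: [3.14, 0.004, 0.079]
force: [-10.8, -5.6, 9.5]
finger_gap: 0.0221
finger_force: 60.1
```

Emit:
{"name": "drive_tool", "arguments": {
  "motion": [
    [[0.002,0,0],0,1],
    [[0,0,0],0,1]
  ]
}}

```text
clock: 5.42
eef_pos: [0.5632, 0.1882, 0.0642]
tcp_rot: [3.139, 0.009, 0.079]
force: [-15.2, -6.9, 11.0]
finger_gap: 0.0219
finger_force: 60.4
```

Emit:
{"name": "drive_tool", "arguments": {
  "motion": [
    [[0.004,0,0],0,1],
    [[0,0,0],0,1],
    [[0,0,0],0,1]
  ]
}}

```text
clock: 5.8
eef_pos: [0.5632, 0.1882, 0.0642]
tcp_rot: [3.139, 0.018, 0.079]
force: [-25.7, -8.5, 18.5]
finger_gap: 0.0218
finger_force: 61.1
```

Emit:
{"name": "drive_tool", "arguments": {
  "motion": [
    [[-0.004,0,0],0,1],
    [[0,0,0],0,0.4],
    [[0,0,0],0,0.4],
    [[0,0,-0.05],0,0.4],
    [[0,0,-0.05],0,0.4]
  ]
}}

```text
clock: 6.42
eef_pos: [0.5672, 0.1898, 0.1623]
tcp_rot: [-3.141, 0.0, 0.079]
force: [1.1, 0.8, 0.1]
finger_gap: 0.0511
finger_force: 0.0
```

Emit:
{"name": "drive_tool", "arguments": {
  "motion": [
    [[-0.055,0,-0.02],0,0.4],
    [[-0.055,0,-0.02],0,1],
    [[0,0,0],0,1],
    [[0,0,0],0,1]
  ]
}}

```text
clock: 6.92
eef_pos: [0.4581, 0.1811, 0.202]
tcp_rot: [-3.141, -0.002, 0.079]
force: [0.0, 0.2, -0.3]
finger_gap: 0.0004
finger_force: 0.0
```

```bash
python3 - <<'E'
from h import *
import pickle
s=sensors.get_state();print(s['eef_pos'],s['tcp_rot'])
p,im=snap("wrist","w3"); pickle.dump((p,im),open("w3.pkl","wb"))
E
```

```text
[0.45807771 0.18113826 0.20195736] [-3.14105993e+00 -2.43818147e-03  7.93115166e-02]
```

View pics/w3.png

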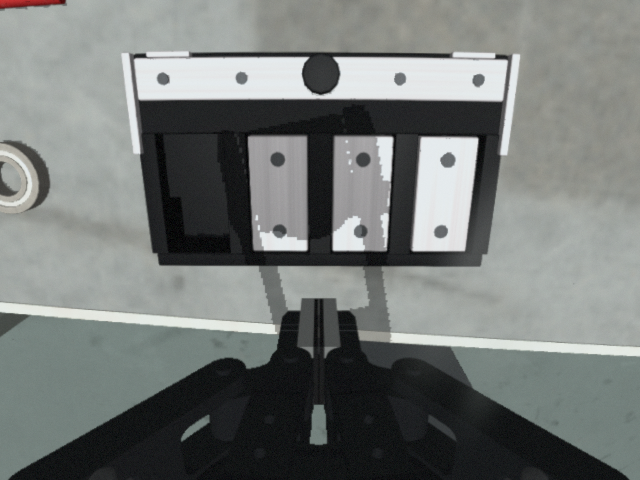

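The lock bar is now hard against its end stop, with the knob at (321,74), and all three plates lie fully exposed.

```bash
python3 - <<'E'
from h import *
import pickle
p,im=pickle.load(open("w3.pkl","rb"))
for n,q in dict(A=[(249,135),(308,136),(307,250.5),(252,250)],B=[(333,136),(393,136),(389,252.5),(334,251)],C=[(419,137),(479,137),(467,253),(413,253)]).items():
    t=plane(p,q,.046); print(n,t.mean(0).round(4),t.round(4).tolist())
t=plane(p,[(278,160),(280,232),(363,160),(362,232),(448,160),(441,232)],.046); print((t[::2]+t[1::2])/2)
c=(t[0]+t[1])/2; ex=np.array([.997,.0785,0]);
for i in(0,2,4):
    c=(t[i]+t[i+1])/2; g=c-ex*.034; g[2]=.06; print(i,toolmove(g))
E
```

```text
A [0.4764 0.2137 0.046 ] [[0.5198, 0.238, 0.046], [0.5224, 0.1946, 0.046], [0.4334, 0.1891, 0.046], [0.4302, 0.2332, 0.046]]
B [0.4807 0.1498 0.046 ] [[0.5239, 0.1763, 0.046], [0.5275, 0.1322, 0.046], [0.4369, 0.1232, 0.046], [0.4347, 0.1674, 0.046]]
C [0.485  0.0862 0.046 ] [[0.5284, 0.113, 0.046], [0.5323, 0.0684, 0.046], [0.4415, 0.0599, 0.046], [0.438, 0.1037, 0.046]]
[[0.47516991 0.21360174 0.046     ]
 [0.48026733 0.14956903 0.046     ]
 [0.48544674 0.0863704  0.046     ]]
0 [-0.0145729  -0.03116764  0.14122843]
2 [-0.01454263  0.03306762  0.14121678]
4 [-0.01436483  0.09647789  0.14120538]
```

Emit:
{"name": "drive_tool", "arguments": {
  "motion": [
    [[-0.0134,0.048,0.04],0,1],
    [[0,0.048,0.04],0,1],
    [[0,0,0.05],0,1],
    [[0,0,0],0,1]
  ]
}}

```text
clock: 7.48
eef_pos: [0.4485, 0.0842, 0.0671]
tcp_rot: [-3.141, 0.012, 0.077]
force: [-0.7, 0.1, 0.3]
finger_gap: 0.0005
finger_force: 0.0
```

Emit:
{"name": "drive_tool", "arguments": {
  "motion": [
    [[0,0,0.018],0,1],
    [[0,0,0.008],0,1],
    [[0,0,0.006],0,1],
    [[0,0,0.004],0,1],
    [[0,0,0],0,1]
  ]
}}

```text
clock: 8.1
eef_pos: [0.451, 0.0854, 0.0374]
tcp_rot: [3.142, 0.002, 0.08]
force: [-4.5, -1.7, 2.6]
finger_gap: -0.0
finger_force: 2.1
```

```bash
python3 - <<'E'
from h import *
import pickle
p,im=snap("wrist","w4"); pickle.dump((p,im),open("w4.pkl","wb"))
s=sensors.get_state();print(s['eef_pos'],s['tcp_rot'],s['force'])
E
```

```text
[0.45091605 0.08538124 0.03717077] [3.14154533e+00 2.28444647e-03 7.98377519e-02] [-5.48293455 -0.27351956  2.32663873]
```

View pics/w4.png

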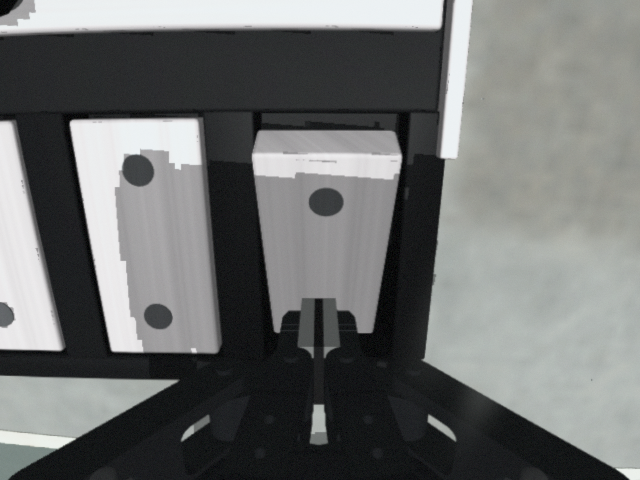

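The picture shows plate C tipped up, its far end raised at (327,140), with the fingers on its low end. I'll press slightly further, then go round and grip the raised end.

Emit:
{"name": "drive_tool", "arguments": {
  "motion": [
    [[0,0,0.004],0,1],
    [[0,0,-0.004],0,1],
    [[0,0,-0.05],0,1],
    [[0,0,-0.02],0,0.3],
    [[0.026,0.001,0],0,0.3]
  ]
}}

```text
clock: 8.78
eef_pos: [0.4797, 0.0865, 0.1095]
tcp_rot: [3.141, -0.007, 0.079]
force: [-0.9, 0.5, 0.4]
finger_gap: 0.0358
finger_force: 0.0
```

Emit:
{"name": "drive_tool", "arguments": {
  "motion": [
    [[0.026,0.001,0],0,0.3],
    [[0,0,0],0,0.3],
    [[0,0,0],0,0.3]
  ]
}}

```text
clock: 9.15
eef_pos: [0.5033, 0.0872, 0.106]
tcp_rot: [3.142, 0.001, 0.079]
force: [0.1, -0.1, -1.1]
finger_gap: 0.0601
finger_force: 0.0
```

```bash
python3 - <<'E'
from h import *
import pickle
s=sensors.get_state();print(s['eef_pos'],s['tcp_rot'],s['finger_gap'])
p,im=snap("wrist","w5"); pickle.dump((p,im),open("w5.pkl","wb"))
ex=np.array([.997,.0785,0]); c=np.array([.485,.0862,0])
print(toolmove(c+ex*.02+[0,0,.049]))
E
```

```text
[0.50330421 0.08722874 0.10603114] [3.14154854e+00 5.81946085e-04 7.91232580e-02] 0.06014234770086067
[ 0.00197212 -0.00037899  0.05696868]
```

View pics/w5.png

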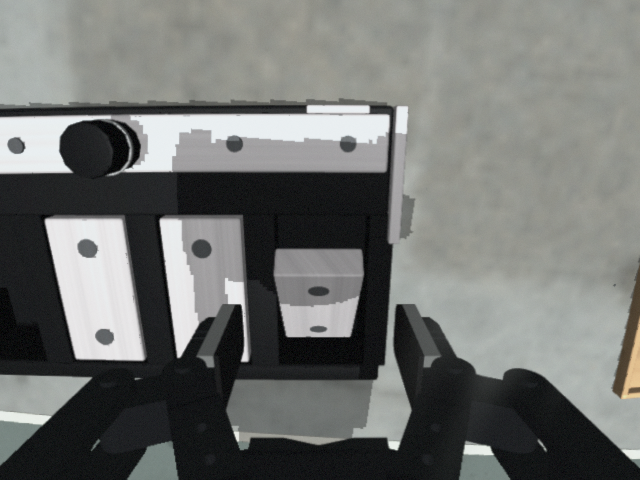

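The plate is leaning with its far end up at (318,270), between the open fingers. I'll descend and grip it.

Emit:
{"name": "drive_tool", "arguments": {
  "motion": [
    [[0.002,0,0.03],0,0.3],
    [[0,0,0.026],0,0.3],
    [[0,0,0],0,1],
    [[0,0,0],0,1],
    [[0,0,0],0,1]
  ]
}}

```text
clock: 9.82
eef_pos: [0.5064, 0.0874, 0.0515]
tcp_rot: [3.141, -0.002, 0.079]
force: [0.0, 0.5, -1.9]
finger_gap: 0.0428
finger_force: 65.1
```

Emit:
{"name": "drive_tool", "arguments": {
  "motion": [
    [[0,0,-0.01],0,1],
    [[0,0,-0.03],0,1],
    [[0,0,-0.05],0,1],
    [[0,0,-0.05],0,1],
    [[0,0,0],0,1]
  ]
}}

```text
clock: 10.45
eef_pos: [0.509, 0.0876, 0.1976]
tcp_rot: [3.141, -0.014, 0.079]
force: [0.2, -0.6, -2.5]
finger_gap: 0.0424
finger_force: 65.4
```

```bash
python3 - <<'E'
from h import *
import pickle
s=sensors.get_state();print(s['eef_pos'],s['tcp_rot'],s['finger_gap'],s['finger_force'])
p,im=snap("wrist","w6"); pickle.dump((p,im),open("w6.pkl","wb"))
p,im=snap("side","s6"); pickle.dump((p,im),open("s6.pkl","wb"))
im2=cv2.hconcat([cv2.imread("pics/w6.png")[:,100:540],cv2.imread("pics/s6.png")[150:390,200:460].repeat(2,0).repeat(2,1)])
cv2.imwrite("pics/c6.png",cv2.resize(im2,(800,400)))
E
```

```text
[0.50903604 0.08761018 0.19755688] [ 3.14128406 -0.01389062  0.07913429] 0.04241810964420694 65.38389801979065
```

View pics/c6.png

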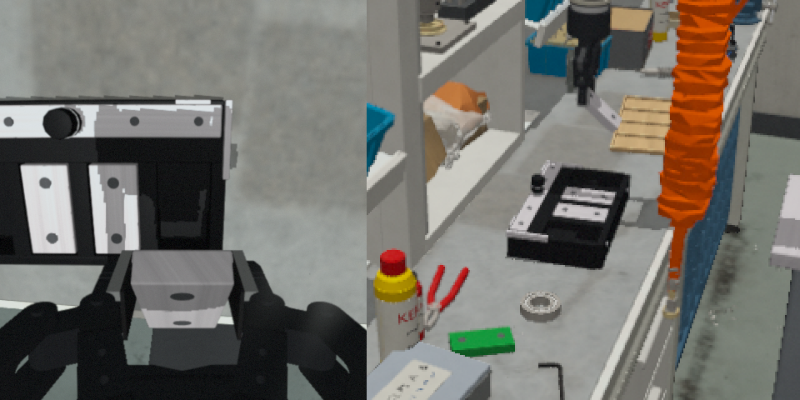

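The plate is held by its raised end, tilted about 38°, and its pocket is clear. I'll carry it to a viewing pose by the tray and locate the tray again numerically.

Emit:
{"name": "drive_tool", "arguments": {
  "motion": [
    [[-0.019,0.05,-0.025],0,1],
    [[-0.019,0.05,-0.025],0,1],
    [[-0.019,0.05,-0.02],0,1],
    [[-0.019,0.05,-0.02],0,1],
    [[-0.019,0.05,-0.01],0,1]
  ]
}}

```text
clock: 11.18
eef_pos: [0.4297, -0.1707, 0.2895]
tcp_rot: [-3.141, 0.001, 0.079]
force: [1.8, -0.6, -2.1]
finger_gap: 0.0427
finger_force: 65.2
```

Emit:
{"name": "drive_tool", "arguments": {
  "motion": [
    [[-0.019,0.05,-0.01],-0.4,1],
    [[0,0,0],0,1],
    [[0,0,0],0,1]
  ]
}}

```text
clock: 11.55
eef_pos: [0.4153, -0.2202, 0.2984]
tcp_rot: [-3.139, 0.002, 0.148]
force: [0.1, 0.9, -1.4]
finger_gap: 0.0426
finger_force: 65.3
```

```bash
cat > tray.py <<'E'
from h import *
def tray(p,im):
    "tray frame from the wood-coloured mask in a wrist picture: centre, yaw(deg), size"
    hsv=cv2.cvtColor(im,cv2.COLOR_RGB2HSV)
    m=cv2.inRange(hsv,(8,70,50),(25,200,255)); m[330:]=0
    m=cv2.morphologyEx(m,cv2.MORPH_CLOSE,np.ones((7,7)))
    n,l,st,_=cv2.connectedComponentsWithStats(m); k=1+st[1:,4].argmax()
    c=max(cv2.findContours((l==k).astype(np.uint8),cv2.RETR_EXTERNAL,cv2.CHAIN_APPROX_NONE)[0],key=cv2.contourArea)
    X=plane(p,c[:,0],.01)[:,:2]
    (cx,cy),(w,h),a=cv2.minAreaRect((X*1000).astype(np.float32))
    if w>h: w,h,a=h,w,a-90
    a=(a+90)%180-90
    return np.array([cx,cy])/1000,a,(w,h),st[k]
def bays(c,a):
    t=np.radians(a); ey=np.array([-np.sin(t),np.cos(t)])
    return [c+ey*(i-1.5)*.071 for i in range(4)]
E
python3 - <<'E'
from tray import *
import pickle
print(tray(*pickle.load(open("w_tray.pkl","rb"))))
s=sensors.get_state();print(s['eef_pos'],s['tcp_rot'],s['finger_gap'],s['finger_force'])
p,im=snap("wrist","w7"); pickle.dump((p,im),open("w7.pkl","wb"))
r=tray(p,im); print(r); B=bays(*r[:2]);print(B)
ex=np.array([np.cos(np.radians(r[1])),np.sin(np.radians(r[1]))])
for b in B: print(toolmove([*(b+ex*.019),.12]))
E
```

```text
(array([ 0.47840872, -0.28692126]), 8.355491638183594, (121.29029846191406, 287.91375732421875), array([  215,    59,   263,   113, 28353], dtype=int32))
[ 0.41530982 -0.22018382  0.29840918] [-3.13857939e+00  2.17588171e-03  1.48002664e-01] 0.04260748900966988 65.2618932723999
(array([ 0.4785976 , -0.28676978]), 8.35262393951416, (121.55196380615234, 287.91168212890625), array([  254,    79,   278,   118, 31162], dtype=int32))
[array([ 0.49406832, -0.39214011]), array([ 0.4837545 , -0.32189322]), array([ 0.47344069, -0.25164633]), array([ 0.46312687, -0.18139944])]
[0.0712421  0.18274369 0.17808211]
[0.07150211 0.11174439 0.17826109]
[0.07176213 0.04074509 0.17844007]
[ 0.07202215 -0.03025421  0.17861906]
```

Tray centre is (0.4786, -0.2868), yaw 8.35°, and it hasn't moved. I'll lay this plate in bay 0.

Emit:
{"name": "drive_tool", "arguments": {
  "motion": [
    [[0.018,0.046,0.02],0,1],
    [[0.018,0.046,0.02],0,1],
    [[0.018,0.046,0.02],0,1],
    [[0.017,0.045,0.03],0,1],
    [[0,0,0.04],0,1]
  ]
}}

```text
clock: 12.22
eef_pos: [0.5151, -0.3921, 0.1671]
tcp_rot: [-3.141, 0.001, 0.15]
force: [0.7, 1.1, -1.7]
finger_gap: 0.0425
finger_force: 65.2
```

Emit:
{"name": "drive_tool", "arguments": {
  "motion": [
    [[0,0,0.048],0,1],
    [[0,0,0.04],0,1],
    [[0,0,0.02],0,1],
    [[0,0,0.006],0,1],
    [[0,0,0],0,1]
  ]
}}

```text
clock: 12.85
eef_pos: [0.514, -0.3912, 0.0575]
tcp_rot: [3.14, -0.001, 0.15]
force: [-0.3, -0.2, -1.2]
finger_gap: 0.0426
finger_force: 65.2
```

```bash
python3 - <<'E'
from h import *
s=sensors.get_state();print(s)
b=np.array([.49407,-.39214]);ex=np.array([.9894,.1453]); print(toolmove([*(b+ex*.019),.052]))
E
```

```text
{'clock': 12.85, 'joint_positions': array([-7.38304287e-01,  3.84273432e-01,  1.36227533e+00, -2.70120876e-05,
        1.39290979e+00,  6.82864407e-01]), 'joint_vel': array([-0.00585146, -0.01816166, -0.02343454, -0.00047145,  0.00079219,
        0.00144294]), 'effort': array([ 1.19916508e-01, -4.56689823e+01, -2.92019141e+01, -2.23453681e-02,
        2.67895387e-02,  1.29083022e-03]), 'eef_pos': array([ 0.51403513, -0.39124913,  0.05751736]), 'tcp_rot': array([ 3.13992030e+00, -1.32602418e-03,  1.49633493e-01]), 'force': array([-0.26039916, -0.21456545, -1.22129672]), 'ft_torque': array([-0.00124533, -0.04497663, -0.03583203]), 'finger_force': 65.21670699119568, 'finger_gap': 0.042616958095307085}
[-0.00088206 -0.00203206  0.0055128 ]
```

Emit:
{"name": "drive_tool", "arguments": {
  "motion": [
    [[0,-0.001,0.003],0,1],
    [[0,0,0.003],0,1],
    [[0,0,0],0,1]
  ]
}}

```text
clock: 13.22
eef_pos: [0.5129, -0.3903, 0.0505]
tcp_rot: [3.141, -0.0, 0.149]
force: [0.7, 0.5, -2.8]
finger_gap: 0.0427
finger_force: 65.2
```

Emit:
{"name": "drive_tool", "arguments": {
  "motion": [
    [[0.002,0,0.006],0,1],
    [[0.002,0,0.006],0,1],
    [[0,0,0],0,1]
  ]
}}

```text
clock: 13.6
eef_pos: [0.5201, -0.3901, 0.0424]
tcp_rot: [3.137, -0.007, 0.149]
force: [3.6, 2.6, 8.6]
finger_gap: 0.0425
finger_force: 67.1
```

Emit:
{"name": "drive_tool", "arguments": {
  "motion": [
    [[0,0,0],0,0.35],
    [[0,0,0],0,0.35],
    [[0,0,0],0,0.35],
    [[0,0,-0.04],0,0.35],
    [[0,0,-0.05],0,0.35]
  ]
}}

```text
clock: 14.22
eef_pos: [0.5157, -0.3888, 0.1265]
tcp_rot: [-3.138, 0.003, 0.149]
force: [1.2, -0.4, 0.9]
finger_gap: 0.0553
finger_force: 0.0
```

Emit:
{"name": "drive_tool", "arguments": {
  "motion": [
    [[-0.04,-0.03,-0.05],0,0.35],
    [[-0.04,-0.03,-0.05],0,0.35],
    [[0,-0.04,-0.05],0,0.35],
    [[0,0,0],0,0.35],
    [[0,0,0],0,0.35]
  ]
}}

```text
clock: 14.85
eef_pos: [0.4332, -0.309, 0.2649]
tcp_rot: [3.141, 0.0, 0.149]
force: [0.8, -0.4, -0.4]
finger_gap: 0.0556
finger_force: 0.0
```

```bash
python3 - <<'E'
from tray import *
import pickle
s=sensors.get_state();print(s['eef_pos'],s['tcp_rot'],s['finger_gap'],s['finger_force'])
p,im=snap("wrist","w8"); pickle.dump((p,im),open("w8.pkl","wb"))
r=tray(p,im); print(r); print(bays(*r[:2]))
E
```

```text
[ 0.43318516 -0.3090333   0.26491445] [3.14141753e+00 3.15893515e-04 1.48932346e-01] 0.05555417334838711 0.0
(array([ 0.47870801, -0.28693347]), 8.279706954956055, (121.23788452148438, 287.77520751953125), array([  153,    83,   302,   126, 31502], dtype=int32))
[array([ 0.49404462, -0.39232341]), array([ 0.48382021, -0.32206345]), array([ 0.4735958 , -0.25180349]), array([ 0.4633714 , -0.18154354])]
```

View pics/w8.png

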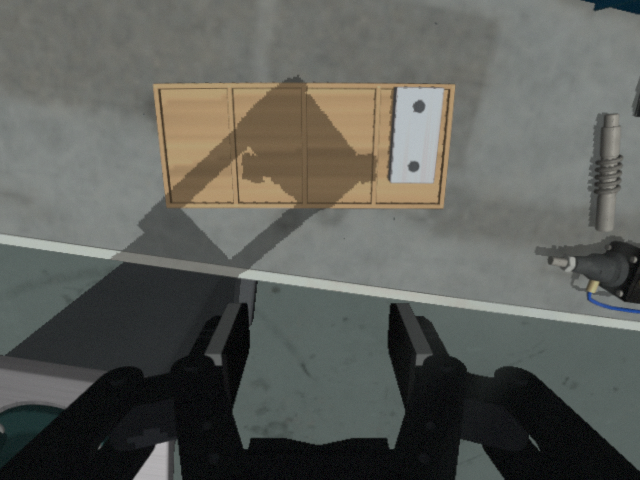

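The first plate lies in bay 0, centred at (416,135) and up against the bay's far end. I'll check its fit numerically and fetch plate B meanwhile.

```bash
cat >> tray.py <<'E'
def plates(p,im,r,z=.020):
    hsv=cv2.cvtColor(im,cv2.COLOR_RGB2HSV); 
    t=np.radians(r[1]); R=np.array([[np.cos(t),-np.sin(t)],[np.sin(t),np.cos(t)]])
    cor=r[0]+np.array([[-.061,-.1445],[.061,-.1445],[.061,.1445],[-.061,.1445]])@R.T
    m0=np.zeros(im.shape[:2],np.uint8); cv2.fillConvexPoly(m0,proj(p,np.c_[cor,np.full(4,.012)]).astype(np.int32),255)
    m=cv2.inRange(hsv,(0,0,70),(179,45,255))&m0
    m=cv2.morphologyEx(m,cv2.MORPH_CLOSE,np.ones((11,11))); m=cv2.morphologyEx(m,cv2.MORPH_OPEN,np.ones((7,7)))
    for c in cv2.findContours(m,cv2.RETR_EXTERNAL,cv2.CHAIN_APPROX_NONE)[0]:
        if cv2.contourArea(c)<1000: continue
        X=plane(p,c[:,0],z)[:,:2]; L=(X-r[0])@R
        (cx,cy),(w,h),a=cv2.minAreaRect((L*1000).astype(np.float32)); i=round(cy/71+1.5)
        print("plate bay",i,"x %.1f y %.1f size %.1f %.1f ang %.1f"%(cx,cy-(i-1.5)*71,w,h,a))
E
python3 - <<'E'
from tray import *
import pickle
p,im=pickle.load(open("w8.pkl","rb")); r=tray(p,im); plates(p,im,r)
ex=np.array([.997,.0785,0]); c=np.array([.4805,.1497,0])
print(Ro.from_euler('xyz',sensors.get_state()['tcp_rot']).as_matrix().round(3), toolmove(c-.033*ex+[0,0,.1]))
E
```

```text
plate bay 0 x 14.0 y -0.2 size 46.4 93.4 ang 89.2
[[ 0.989  0.148 -0.002]
 [ 0.148 -0.989  0.002]
 [-0.002 -0.002 -1.   ]] [ 0.08234162 -0.44862612  0.16429505]
```

The near-far fit is tight: the estimate has x at 12 to 14 mm with a limit of 16, and the plate may be touching the far lip. I'll regrip it by the sides, lift it slightly, and shift it about 10 mm nearer.

Emit:
{"name": "drive_tool", "arguments": {
  "motion": [
    [[0.03,0.045,0.02],0,0.35],
    [[0.03,0.046,0.02],0,0.35],
    [[0,0,0.055],0,0.35],
    [[0,0,0.055],0,0.35],
    [[0,0,0.05],0,0.35]
  ]
}}

```text
clock: 15.52
eef_pos: [0.5045, -0.3895, 0.0595]
tcp_rot: [-3.137, 0.004, 0.148]
force: [-0.7, -0.0, -0.5]
finger_gap: 0.0556
finger_force: 0.0
```

```bash
python3 - <<'E'
from tray import *
import pickle
s=sensors.get_state();print(s['eef_pos'],s['finger_gap'],s['force'])
print(toolmove([.506,-.3905,.015]))
E
```

```text
[ 0.50454176 -0.38949118  0.0594689 ] 0.055646029261971576 [-0.66440815 -0.00239989 -0.47930726]
[0.00148447 0.00143801 0.04445622]
```

Emit:
{"name": "drive_tool", "arguments": {
  "motion": [
    [[0.001,0,0.025],0,0.35],
    [[0,0,0.015],0,0.35],
    [[0,0,0.005],0,0.35],
    [[0,0,0],0,0.35]
  ]
}}

```text
clock: 16.02
eef_pos: [0.5074, -0.3904, 0.0208]
tcp_rot: [3.141, -0.0, 0.149]
force: [-0.5, -0.1, 0.1]
finger_gap: 0.0555
finger_force: 0.0
```

Emit:
{"name": "drive_tool", "arguments": {
  "motion": [
    [[0,0,0],0,1],
    [[0,0,0],0,1],
    [[0,0,0],0,1]
  ]
}}

```text
clock: 16.4
eef_pos: [0.5087, -0.391, 0.0238]
tcp_rot: [3.137, -0.004, 0.149]
force: [-0.5, 1.4, 2.4]
finger_gap: 0.0016
finger_force: 1.7
```

Emit:
{"name": "drive_tool", "arguments": {
  "motion": [
    [[0,0,-0.01],0,0.35],
    [[0,0,0],0,0.35],
    [[0,0,0],0,0.35],
    [[0,0,0],0,0.35]
  ]
}}

```text
clock: 16.9
eef_pos: [0.5069, -0.3897, 0.0298]
tcp_rot: [-3.141, 0.001, 0.149]
force: [1.0, 0.4, -0.6]
finger_gap: 0.0554
finger_force: 0.0
```

Emit:
{"name": "drive_tool", "arguments": {
  "motion": [
    [[0,0,0.01],0,0.35],
    [[0,0,0.006],0,0.35],
    [[0,0,0],0,0.35],
    [[0,0,0],0,0.35]
  ]
}}

```text
clock: 17.4
eef_pos: [0.5071, -0.39, 0.0142]
tcp_rot: [-3.142, 0.0, 0.149]
force: [0.2, -0.3, -0.5]
finger_gap: 0.0553
finger_force: 0.0
```

Emit:
{"name": "drive_tool", "arguments": {
  "motion": [
    [[0,0,0.006],0,0.35],
    [[0,0,0],0,0.35],
    [[0,0,0],0,0.6],
    [[0,0,0],0,0.6],
    [[0,0,0],0,0.6]
  ]
}}

```text
clock: 18.02
eef_pos: [0.5074, -0.3901, 0.0088]
tcp_rot: [3.141, -0.001, 0.149]
force: [0.1, 0.1, 1.6]
finger_gap: 0.0422
finger_force: 61.3
```

Emit:
{"name": "drive_tool", "arguments": {
  "motion": [
    [[0,0,-0.006],0,0.6],
    [[-0.005,0,0],0,0.6],
    [[-0.005,0,0],0,0.6],
    [[0,0,0.006],0,0.6],
    [[0,0,0],0,0.6]
  ]
}}

```text
clock: 18.65
eef_pos: [0.497, -0.3917, 0.0086]
tcp_rot: [3.141, 0.001, 0.149]
force: [-1.3, -0.8, -0.0]
finger_gap: 0.0424
finger_force: 61.2
```

Emit:
{"name": "drive_tool", "arguments": {
  "motion": [
    [[0,0,0],0,0.35],
    [[0,0,0],0,0.35],
    [[0,0,-0.05],0,0.35],
    [[0,0,-0.05],0,0.35],
    [[-0.02,-0.05,-0.05],0,0.35]
  ]
}}

```text
clock: 19.27
eef_pos: [0.475, -0.3535, 0.1528]
tcp_rot: [3.139, -0.002, 0.147]
force: [1.0, 0.7, 1.2]
finger_gap: 0.0551
finger_force: 0.0
```

Emit:
{"name": "drive_tool", "arguments": {
  "motion": [
    [[-0.05,-0.05,-0.05],0,0.35],
    [[0,0,-0.05],0,0.35],
    [[0,0,0],0,0.35],
    [[0,0,0],0,0.35]
  ]
}}

```text
clock: 19.77
eef_pos: [0.4332, -0.3216, 0.2371]
tcp_rot: [3.141, -0.0, 0.149]
force: [0.2, -0.1, -0.7]
finger_gap: 0.0556
finger_force: 0.0
```

```bash
python3 - <<'E'
from tray import *
import pickle
s=sensors.get_state();print(s['eef_pos'],s['tcp_rot'],s['finger_gap'],s['finger_force'])
p,im=snap("wrist","w9"); pickle.dump((p,im),open("w9.pkl","wb"))
r=tray(p,im); print(r); print(bays(*r[:2])); plates(p,im,r)
ex=np.array([.997,.0785,0]); c=np.array([.4805,.1497,0])
print(toolmove(c-.033*ex+[0,0,.1]))
E
```

```text
[ 0.4332048  -0.32156803  0.23708278] [ 3.14108256e+00 -4.64134953e-04  1.48951206e-01] 0.055591947948384964 0.0
(array([ 0.47864951, -0.28711615]), 8.375420570373535, (121.44837951660156, 287.87432861328125), array([  127,    78,   325,   136, 36470], dtype=int32))
[array([ 0.49416215, -0.39248032]), array([ 0.48382039, -0.32223754]), array([ 0.47347862, -0.25199476]), array([ 0.46313686, -0.18175198])]
plate bay 0 x 2.7 y 2.1 size 89.5 45.3 ang 0.4
[ 0.08412521 -0.46091604  0.13642387]
```

The plate now measures 89.5 x 45 mm at x +2.7, y +2.1, so it is flat and centred. Next is plate B.

Emit:
{"name": "drive_tool", "arguments": {
  "motion": [
    [[0.01,-0.057,0],0,1],
    [[0.01,-0.057,0],0,1],
    [[0.01,-0.057,0],0,1],
    [[0.01,-0.057,0],0,1],
    [[0.011,-0.058,0.02],0,1]
  ]
}}

```text
clock: 20.45
eef_pos: [0.4416, -0.0296, 0.2167]
tcp_rot: [3.141, -0.001, 0.148]
force: [1.4, -0.1, 0.5]
finger_gap: 0.0001
finger_force: 0.0
```

Emit:
{"name": "drive_tool", "arguments": {
  "motion": [
    [[0.011,-0.058,0.03],0,1],
    [[0.011,-0.058,0.03],0,1],
    [[0.011,-0.058,0.03],0.4,1],
    [[0,0,0.026],0,1],
    [[0,0,0],0,1]
  ]
}}

```text
clock: 21.08
eef_pos: [0.4447, 0.1361, 0.1019]
tcp_rot: [3.141, 0.009, 0.081]
force: [0.2, -0.3, 1.0]
finger_gap: 0.0
finger_force: 0.0
```

```bash
python3 - <<'E'
from h import *
s=sensors.get_state();print(s['eef_pos'],s['tcp_rot'])
ex=np.array([.997,.0785,0]); c=np.array([.4805,.1497,0])
print(toolmove(c-.033*ex+[0,0,.06]))
E
```

```text
[0.44474186 0.1360746  0.10190288] [3.14051656 0.00918306 0.08072142]
[ 0.00412225 -0.01081363  0.04185518]
```

Press near end, then lift, open, and go to the grasp point (as for plate C: +0.052 along, z 0.049).

Emit:
{"name": "drive_tool", "arguments": {
  "motion": [
    [[0.003,-0.011,0.04],0,1],
    [[0,0,0],0,1],
    [[0,0,0.014],0,1],
    [[0,0,0.006],0,1],
    [[0,0,0.006],0,1]
  ]
}}

```text
clock: 21.7
eef_pos: [0.4499, 0.1467, 0.0425]
tcp_rot: [3.141, -0.0, 0.079]
force: [-12.4, -2.8, 32.3]
finger_gap: -0.0002
finger_force: 16.8
```

Emit:
{"name": "drive_tool", "arguments": {
  "motion": [
    [[0,0,0.004],0,1],
    [[0,0,0],0,1],
    [[0,0,0],0,1]
  ]
}}

```text
clock: 22.08
eef_pos: [0.4484, 0.1468, 0.0362]
tcp_rot: [3.141, 0.003, 0.079]
force: [-5.2, -0.9, 2.0]
finger_gap: 0.0005
finger_force: 2.1
```

Emit:
{"name": "drive_tool", "arguments": {
  "motion": [
    [[0,0,-0.01],0,1],
    [[0,0,-0.04],0,1],
    [[0,0,-0.02],0,0.35],
    [[0.025,0,0],0,0.35],
    [[0.026,0,0],0,0.35]
  ]
}}

```text
clock: 22.7
eef_pos: [0.5027, 0.1513, 0.1079]
tcp_rot: [-3.141, -0.005, 0.079]
force: [-0.3, 0.3, -0.1]
finger_gap: 0.054
finger_force: 0.0
```

Emit:
{"name": "drive_tool", "arguments": {
  "motion": [
    [[0,0,0],0,0.35],
    [[0,0,0],0,0.35]
  ]
}}

```text
clock: 22.95
eef_pos: [0.5004, 0.1511, 0.1062]
tcp_rot: [3.142, -0.0, 0.079]
force: [-0.0, -0.4, 1.1]
finger_gap: 0.0555
finger_force: 0.0
```

```bash
python3 - <<'E'
from h import *
import pickle
s=sensors.get_state();print(s['eef_pos'],s['tcp_rot'],s['finger_gap'])
p,im=snap("wrist","w10")
ex=np.array([.997,.0785,0]); c=np.array([.4805,.1497,0])
print(toolmove(c+.021*ex+[0,0,.050]))
g=cv2.cvtColor(im,cv2.COLOR_RGB2GRAY); m=((g>95)).astype(np.uint8); m[345:]=0
n,l,st,ce=cv2.connectedComponentsWithStats(m); print([(st[i].tolist()) for i in range(1,n) if 1500<st[i,4]])
E
```

```text
[0.50038742 0.15105238 0.10621939] [ 3.14150715e+00 -1.42343131e-04  7.89859025e-02] 0.055487060904621965
[ 0.00136108 -0.00019322  0.0561229 ]
[[0, 0, 640, 345, 133622], [160, 219, 86, 126, 7852], [274, 252, 89, 88, 6815]]
```

Plate B's blob spans (274,252) to (363,340), the same as the tipped plate C earlier. I'll grip and carry it.

Emit:
{"name": "drive_tool", "arguments": {
  "motion": [
    [[0.001,0,0.03],0,0.35],
    [[0,0,0.026],0,0.35],
    [[0,0,0],0,1],
    [[0,0,0],0,1],
    [[0,0,0],0,1]
  ]
}}

```text
clock: 23.62
eef_pos: [0.5023, 0.1514, 0.0515]
tcp_rot: [-3.141, -0.003, 0.079]
force: [0.4, -0.1, -0.9]
finger_gap: 0.0425
finger_force: 62.9
```

Emit:
{"name": "drive_tool", "arguments": {
  "motion": [
    [[0,0,-0.01],0,1],
    [[0,0,-0.03],0,1],
    [[0,0,-0.05],0,1],
    [[0,0.02,-0.05],0,1],
    [[-0.01,0.05,-0.03],0,1]
  ]
}}

```text
clock: 24.25
eef_pos: [0.4985, 0.0812, 0.2248]
tcp_rot: [-3.141, -0.007, 0.083]
force: [1.0, -0.9, -1.6]
finger_gap: 0.0426
finger_force: 63.0
```

Emit:
{"name": "drive_tool", "arguments": {
  "motion": [
    [[-0.018,0.056,-0.02],0,1],
    [[-0.018,0.056,-0.02],0,1],
    [[-0.018,0.056,-0.02],0,1],
    [[-0.018,0.056,-0.02],0,1],
    [[-0.018,0.056,0],0,1]
  ]
}}

```text
clock: 24.88
eef_pos: [0.4294, -0.2077, 0.304]
tcp_rot: [3.137, -0.006, 0.079]
force: [0.7, -0.6, -1.4]
finger_gap: 0.0428
finger_force: 63.0
```

Emit:
{"name": "drive_tool", "arguments": {
  "motion": [
    [[-0.01,0.03,0],-0.4,1],
    [[0,0,0],0,1],
    [[0,0,0],0,1]
  ]
}}

```text
clock: 25.25
eef_pos: [0.4219, -0.2359, 0.3009]
tcp_rot: [3.141, -0.001, 0.149]
force: [0.7, -0.5, -1.7]
finger_gap: 0.0426
finger_force: 63.0
```

```bash
cat > place.py <<'E'
from tray import *
import sys
s=sensors.get_state();print(s['eef_pos'],s['tcp_rot'],s['finger_gap'],s['finger_force'])
p,im=snap("wrist",sys.argv[1])
r=tray(p,im); print(r); plates(p,im,r)
t=np.radians(r[1]); ex=np.array([np.cos(t),np.sin(t)])
for b in bays(*r[:2]): print(b.round(4),toolmove([*(b+ex*float(sys.argv[2])),.051]).round(4))
h=cv2.cvtColor(im,cv2.COLOR_RGB2HSV); m=cv2.inRange(h,(0,0,95),(179,60,255)); m[345:]=0;m[:180]=0;m[:,:230]=0;m[:,420:]=0
n,l,st,_=cv2.connectedComponentsWithStats(m); print([x.tolist() for x in st[1:] if x[4]>500])
E
python3 place.py w11 .010
```

```text
[ 0.42192146 -0.23587246  0.30086452] [ 3.14131775e+00 -1.13240747e-03  1.48533990e-01] 0.042592255238423436 62.99339532852173
(array([ 0.47858978, -0.28686584]), 8.39505386352539, (121.14679718017578, 287.72235107421875), array([  237,    85,   277,   116, 26613], dtype=int32))
plate bay 0 x 2.5 y -0.9 size 92.7 58.2 ang 5.6
[ 0.4941 -0.3922] [0.0576 0.1657 0.2499]
[ 0.4838 -0.322 ] [0.0578 0.0947 0.2499]
[ 0.4734 -0.2517] [0.0581 0.0237 0.2498]
[ 0.463  -0.1815] [ 0.0583 -0.0473  0.2498]
[[230, 180, 190, 152, 15669], [257, 302, 123, 43, 5036]]
```

The tray is unmoved and the plate is still held. It goes into bay 1.

Emit:
{"name": "drive_tool", "arguments": {
  "motion": [
    [[0.032,0.047,0.03],0,1],
    [[0.032,0.048,0.03],0,1],
    [[0,0,0.06],0,1],
    [[0,0,0.06],0,1],
    [[0,0,0.04],0,1]
  ]
}}

```text
clock: 25.92
eef_pos: [0.4962, -0.3154, 0.0785]
tcp_rot: [-3.138, 0.003, 0.151]
force: [0.1, -0.3, -1.5]
finger_gap: 0.0428
finger_force: 63.0
```

Emit:
{"name": "drive_tool", "arguments": {
  "motion": [
    [[0,0,0.024],0,1],
    [[0,0,0.006],0,1],
    [[0,0,0.006],0,1],
    [[0,0,0],0,1]
  ]
}}

```text
clock: 26.42
eef_pos: [0.4977, -0.3182, 0.0476]
tcp_rot: [3.14, -0.002, 0.149]
force: [0.5, -0.3, -1.5]
finger_gap: 0.0428
finger_force: 63.0
```

Emit:
{"name": "drive_tool", "arguments": {
  "motion": [
    [[0,0,0],0,0.35],
    [[0,0,0],0,0.35],
    [[0,0,0],0,0.35],
    [[0,0,-0.05],0,0.35],
    [[0,0,-0.05],0,0.35]
  ]
}}

```text
clock: 27.05
eef_pos: [0.4961, -0.3177, 0.1465]
tcp_rot: [-3.14, 0.001, 0.149]
force: [0.5, -0.1, 0.2]
finger_gap: 0.0554
finger_force: 0.0
```

Emit:
{"name": "drive_tool", "arguments": {
  "motion": [
    [[-0.04,-0.01,-0.05],0,0.35],
    [[-0.04,-0.01,-0.05],0,0.35],
    [[0,0,0],0,0.35],
    [[0,0,0],0,0.35]
  ]
}}

```text
clock: 27.55
eef_pos: [0.4174, -0.3104, 0.2425]
tcp_rot: [3.141, -0.001, 0.148]
force: [-0.2, 0.2, -0.4]
finger_gap: 0.056
finger_force: 0.0
```

```bash
python3 place.py w12 0
```

```text
[ 0.41744017 -0.31036617  0.24245089] [ 3.14117396e+00 -5.22388251e-04  1.48434059e-01] 0.05597984164431824 0.0
(array([ 0.48451163, -0.28717801]), 8.27414608001709, (121.30433654785156, 287.6531982421875), array([  143,    55,   325,   138, 31840], dtype=int32))
plate bay 0 x 2.6 y 2.5 size 89.2 45.7 ang 0.5
plate bay 1 x 7.4 y 2.5 size 88.9 43.6 ang 0.2
[ 0.4998 -0.3926] [0.0695 0.0942 0.1899]
[ 0.4896 -0.3223] [0.0698 0.0232 0.19  ]
[ 0.4794 -0.252 ] [ 0.0701 -0.0478  0.1901]
[ 0.4692 -0.1818] [ 0.0705 -0.1188  0.1903]
[[230, 191, 190, 154, 21814], [250, 314, 33, 31, 526]]
```

Both plates lie flat, within limits (bay 0: +2.6, +2.5; bay 1: +7.4, +2.5). The tray slid about 6 mm along x, which does no harm. Next is plate A.

Emit:
{"name": "drive_tool", "arguments": {
  "motion": [
    [[0.0114,-0.057,0],0,1],
    [[0.0114,-0.057,0],0,1],
    [[0.0114,-0.057,0],0,1],
    [[0.0114,-0.057,0],0,1],
    [[0.0114,-0.057,0],0,1]
  ]
}}

```text
clock: 28.22
eef_pos: [0.4312, -0.0178, 0.2402]
tcp_rot: [-3.14, 0.004, 0.149]
force: [1.7, 0.6, -0.1]
finger_gap: -0.0003
finger_force: 0.0
```

Emit:
{"name": "drive_tool", "arguments": {
  "motion": [
    [[0.0114,-0.057,0.02],0,1],
    [[0.0114,-0.057,0.02],0,1],
    [[0.0114,-0.057,0.02],0,1],
    [[0.0114,-0.056,0.02],0.4,1],
    [[0,0,0.04],0,1]
  ]
}}

```text
clock: 28.85
eef_pos: [0.4428, 0.2156, 0.1207]
tcp_rot: [-3.14, 0.0, 0.086]
force: [0.3, -0.1, -0.4]
finger_gap: -0.0001
finger_force: 0.0
```

Emit:
{"name": "drive_tool", "arguments": {
  "motion": [
    [[0,0,0.02],0,1],
    [[0,0,0],0,1],
    [[0,0,0],0,1]
  ]
}}

```text
clock: 29.22
eef_pos: [0.4432, 0.2114, 0.1023]
tcp_rot: [3.141, 0.001, 0.079]
force: [-0.2, -0.8, 1.0]
finger_gap: 0.0001
finger_force: 0.0
```

```bash
python3 - <<'E'
from h import *
s=sensors.get_state();print(s['eef_pos'],s['tcp_rot'])
ex=np.array([.997,.0785,0]); c=np.array([.4758,.2137,0])
print(toolmove(c-.033*ex+[0,0,.06]))
E
```

```text
[0.4432221  0.21140438 0.10233384] [3.14142668e+00 5.35749746e-04 7.91898377e-02]
[-0.00032274  0.00026137  0.04233407]
```

Emit:
{"name": "drive_tool", "arguments": {
  "motion": [
    [[0,0,0.04],0,1],
    [[0,0,0],0,1],
    [[0,0,0.014],0,1],
    [[0,0,0.006],0,1],
    [[0,0,0.006],0,1]
  ]
}}

```text
clock: 29.85
eef_pos: [0.4423, 0.2114, 0.0384]
tcp_rot: [-3.141, 0.002, 0.079]
force: [-10.3, -0.7, 8.5]
finger_gap: -0.0001
finger_force: 5.5
```

Emit:
{"name": "drive_tool", "arguments": {
  "motion": [
    [[0,0,0.004],0,1],
    [[0,0,0],0,1],
    [[0,0,0],0,1]
  ]
}}

```text
clock: 30.22
eef_pos: [0.4429, 0.2114, 0.0338]
tcp_rot: [-3.141, 0.0, 0.079]
force: [-3.7, -0.7, 7.0]
finger_gap: 0.0
finger_force: 3.8
```

Emit:
{"name": "drive_tool", "arguments": {
  "motion": [
    [[0,0,-0.01],0,1],
    [[0,0,-0.04],0,1],
    [[0,0,-0.02],0,0.35],
    [[0.027,0,0],0,0.35],
    [[0.027,0,0],0,0.35]
  ]
}}

```text
clock: 30.85
eef_pos: [0.4985, 0.2158, 0.1041]
tcp_rot: [-3.141, -0.004, 0.079]
force: [0.1, -0.7, 0.5]
finger_gap: 0.0541
finger_force: 0.0
```

Emit:
{"name": "drive_tool", "arguments": {
  "motion": [
    [[0,0,0],0,0.35],
    [[0,0,0],0,0.35]
  ]
}}

```text
clock: 31.1
eef_pos: [0.4964, 0.2154, 0.1025]
tcp_rot: [3.142, 0.0, 0.079]
force: [0.8, -0.2, 0.3]
finger_gap: 0.0551
finger_force: 0.0
```

```bash
python3 - <<'E'
from h import *
s=sensors.get_state();print(s['eef_pos'],s['tcp_rot'],s['finger_gap'])
p,im=snap("wrist","w13")
ex=np.array([.997,.0785,0]); c=np.array([.4758,.2137,0])
print(toolmove(c+.021*ex+[0,0,.050]))
g=cv2.cvtColor(im,cv2.COLOR_RGB2GRAY); m=((g>95)).astype(np.uint8); m[345:]=0
n,l,st,ce=cv2.connectedComponentsWithStats(m); print([(st[i].tolist()) for i in range(1,n) if 1500<st[i,4]])
E
```

```text
[0.49643471 0.21544709 0.10251253] [3.14151577e+00 4.32759415e-04 7.89941140e-02] 0.055088892878231106
[0.00056921 0.00014541 0.05245392]
[[0, 0, 640, 345, 132814], [274, 257, 91, 87, 6865]]
```

Plate A is tipped too, with a matching blob. I'll grip it and carry it.

Emit:
{"name": "drive_tool", "arguments": {
  "motion": [
    [[0.001,0,0.03],0,0.35],
    [[0,0,0.022],0,0.35],
    [[0,0,0],0,1],
    [[0,0,0],0,1],
    [[0,0,0],0,1]
  ]
}}

```text
clock: 31.78
eef_pos: [0.4984, 0.2158, 0.0516]
tcp_rot: [-3.141, -0.002, 0.079]
force: [-0.2, 0.2, -1.8]
finger_gap: 0.0428
finger_force: 63.0
```

Emit:
{"name": "drive_tool", "arguments": {
  "motion": [
    [[0,0,-0.01],0,1],
    [[0,0,-0.03],0,1],
    [[0,0,-0.05],0,1],
    [[0,0.02,-0.05],0,1],
    [[-0.01,0.055,-0.03],0,1]
  ]
}}

```text
clock: 32.4
eef_pos: [0.4953, 0.1417, 0.2248]
tcp_rot: [-3.141, -0.007, 0.083]
force: [0.7, -1.7, -1.8]
finger_gap: 0.0425
finger_force: 63.1
```

Emit:
{"name": "drive_tool", "arguments": {
  "motion": [
    [[-0.014,0.058,-0.02],0,1],
    [[-0.014,0.058,-0.02],0,1],
    [[-0.014,0.058,-0.02],0,1],
    [[-0.014,0.058,-0.02],0,1],
    [[-0.014,0.058,0],0,1]
  ]
}}

```text
clock: 33.02
eef_pos: [0.4474, -0.1542, 0.3034]
tcp_rot: [3.138, -0.006, 0.079]
force: [0.8, 0.7, -2.3]
finger_gap: 0.0425
finger_force: 63.1
```

Emit:
{"name": "drive_tool", "arguments": {
  "motion": [
    [[-0.018,0.055,0],-0.4,1],
    [[0,0.01,0],0,1],
    [[0,0,0],0,1],
    [[0,0,0],0,1]
  ]
}}

```text
clock: 33.52
eef_pos: [0.4355, -0.217, 0.3]
tcp_rot: [-3.141, -0.001, 0.151]
force: [1.0, -0.2, -2.7]
finger_gap: 0.0427
finger_force: 63.0
```

```bash
python3 place.py w14 .015
```

```text
[ 0.43549022 -0.2170335   0.29999471] [-3.14148014e+00 -7.35499662e-04  1.50527243e-01] 0.042700326624209854 63.00955295562744
(array([ 0.48465286, -0.28688666]), 8.267169952392578, (121.46809387207031, 287.9077453613281), array([  255,    95,   274,   116, 22298], dtype=int32))
plate bay 0 x 2.5 y -2.7 size 89.4 61.3 ang 0.6
plate bay 1 x 11.5 y 3.9 size 45.9 98.6 ang 89.4
[ 0.5    -0.3923] [0.0521 0.1832 0.249 ]
[ 0.4898 -0.322 ] [0.0526 0.1122 0.249 ]
[ 0.4795 -0.2518] [0.0531 0.0412 0.249 ]
[ 0.4693 -0.1815] [ 0.0535 -0.0298  0.249 ]
[[230, 180, 61, 74, 2605], [230, 209, 190, 123, 12525], [257, 306, 123, 39, 4625]]
```

Emit:
{"name": "drive_tool", "arguments": {
  "motion": [
    [[0.027,-0.015,0.04],0,1],
    [[0.027,-0.015,0.05],0,1],
    [[0,0,0.06],0,1],
    [[0,0,0.05],0,1],
    [[0,0,0.03],0,1]
  ]
}}

```text
clock: 34.2
eef_pos: [0.4829, -0.178, 0.0664]
tcp_rot: [-3.139, 0.004, 0.152]
force: [0.9, 0.8, -1.2]
finger_gap: 0.0428
finger_force: 63.0
```

Emit:
{"name": "drive_tool", "arguments": {
  "motion": [
    [[0,0,0.015],0,1],
    [[0,0,0.007],0,1],
    [[0,0,0.003],0,1],
    [[0,0,0],0,1]
  ]
}}

```text
clock: 34.7
eef_pos: [0.4851, -0.1801, 0.0471]
tcp_rot: [-3.141, -0.002, 0.149]
force: [-1.9, 4.1, 5.1]
finger_gap: 0.0425
finger_force: 63.8
```

Emit:
{"name": "drive_tool", "arguments": {
  "motion": [
    [[0,0,0],0,0.35],
    [[0,0,0],0,0.35],
    [[0,0,0],0,0.35],
    [[0,0,-0.05],0,0.35],
    [[0,0,-0.05],0,0.35]
  ]
}}

```text
clock: 35.33
eef_pos: [0.4836, -0.1806, 0.1448]
tcp_rot: [-3.141, 0.002, 0.149]
force: [-0.1, -1.0, 0.7]
finger_gap: 0.0554
finger_force: 0.0
```

Emit:
{"name": "drive_tool", "arguments": {
  "motion": [
    [[-0.03,0.05,-0.05],0,0.35],
    [[-0.03,0.05,-0.05],0,0.35],
    [[0,0.02,0],0,0.35],
    [[0,0,0],0,0.35],
    [[0,0,0],0,0.35]
  ]
}}

```text
clock: 35.95
eef_pos: [0.4506, -0.2869, 0.2238]
tcp_rot: [-3.138, 0.002, 0.15]
force: [-0.4, 0.8, 0.4]
finger_gap: 0.0552
finger_force: 0.0
```

```bash
python3 place.py w15 0
```

```text
[ 0.45056189 -0.28687533  0.2238314 ] [-3.13830629e+00  2.27520322e-03  1.49663454e-01] 0.05521376334129828 0.0
(array([ 0.48459756, -0.287112  ]), 8.237601280212402, (121.61862182617188, 287.8821105957031), array([  160,    96,   334,   137, 26703], dtype=int32))
plate bay 0 x 2.8 y 2.4 size 88.9 46.1 ang 0.9
plate bay 1 x 7.2 y 3.0 size 44.2 89.4 ang 89.4
plate bay 3 x 12.3 y -1.9 size 46.2 97.8 ang 89.7
[ 0.4999 -0.3925] [0.0332 0.1125 0.1726]
[ 0.4897 -0.3222] [0.0337 0.0415 0.1728]
[ 0.4795 -0.252 ] [ 0.0341 -0.0295  0.173 ]
[ 0.4693 -0.1817] [ 0.0346 -0.1005  0.1732]
[[337, 180, 51, 32, 1416], [230, 232, 49, 48, 1234], [230, 232, 190, 113, 13260]]
```

View pics/w15.png

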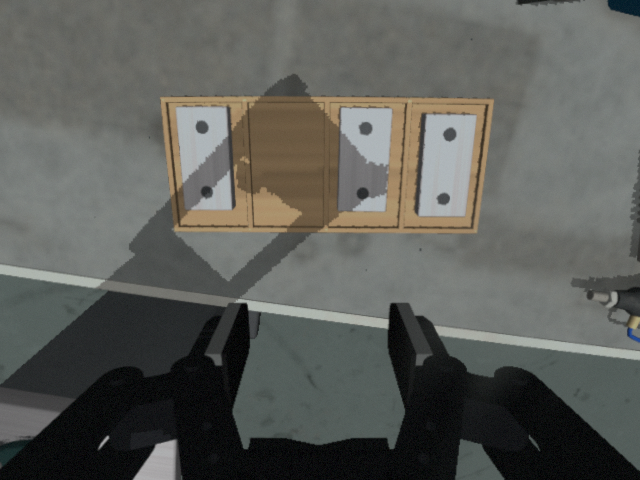

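All three plates lie flat in bays 0, 1 and 3, at about (447,165), (365,160) and (205,160) in the picture. The size reading for bay 3 is inflated by the shadow edge. I'll check it by its screw dots, then go to the knob.

```bash
python3 - <<'E'
from tray import *
# same pose as w15
p=optics.camera_params("wrist"); a=np.radians(8.24); R=np.array([[np.cos(a),-np.sin(a)],[np.sin(a),np.cos(a)]])
for d in([(202,128),(207,192.5)],[(365.5,129),(362,193)],[(450,134),(443.5,199)]):
    X=plane(p,d,.02)[:,:2]; L=(X-[.4846,-.2871])@R; print((L.mean(0)*1000).round(1),np.linalg.norm(X[0]-X[1]))
E
```

```text
[  6.7 106.1] 0.055781413328015096
[  6.7 -32.7] 0.05514267627748797
[   2.7 -105.7] 0.05664359182036745
```

Emit:
{"name": "drive_tool", "arguments": {
  "motion": [
    [[0.02,-0.05,0],0,0.3],
    [[0.02,-0.05,0],0,0.3],
    [[0.02,-0.05,0],0,0.3],
    [[0.02,-0.05,0],0,0.3],
    [[0.02,-0.05,0],0,0.3]
  ]
}}

```text
clock: 36.62
eef_pos: [0.5122, -0.0231, 0.2249]
tcp_rot: [-3.141, 0.001, 0.151]
force: [1.6, -0.0, -0.4]
finger_gap: 0.0599
finger_force: 0.0
```

Emit:
{"name": "drive_tool", "arguments": {
  "motion": [
    [[0.02,-0.05,0],0,0.3],
    [[0.02,-0.05,0],0,0.3],
    [[0.02,-0.05,0],0,0.3],
    [[0.02,-0.05,0],0.4,0.3],
    [[0,0,0.05],0,0.3]
  ]
}}

```text
clock: 37.25
eef_pos: [0.5641, 0.1894, 0.1792]
tcp_rot: [-3.139, -0.01, 0.086]
force: [0.3, -0.1, 0.6]
finger_gap: 0.0599
finger_force: 0.0
```

Emit:
{"name": "drive_tool", "arguments": {
  "motion": [
    [[0,0,0.04],0,0.3],
    [[0,0,0],0,0.3],
    [[0,0,0],0,0.3]
  ]
}}

```text
clock: 37.62
eef_pos: [0.5625, 0.1842, 0.1372]
tcp_rot: [-3.141, -0.002, 0.08]
force: [0.4, -0.3, 1.2]
finger_gap: 0.0601
finger_force: 0.0
```

```bash
python3 - <<'E'
from h import *
s=sensors.get_state();print(s['eef_pos'],s['tcp_rot'],s['finger_gap']); print(toolmove([.5635,.1885,.064]))
E
```

```text
[0.56245879 0.18421463 0.13716917] [-3.14139535e+00 -1.59316946e-03  7.98331771e-02] 0.060086704981435424
[ 0.00126308 -0.00417425  0.0731721 ]
```

Emit:
{"name": "drive_tool", "arguments": {
  "motion": [
    [[0.001,-0.004,0.04],0,0.3],
    [[0,0,0.033],0,0.3],
    [[0,0,0],0,1],
    [[0,0,0],0,1],
    [[0,0,0],0,1]
  ]
}}

```text
clock: 38.25
eef_pos: [0.5647, 0.1882, 0.0663]
tcp_rot: [-3.14, -0.005, 0.079]
force: [-1.2, 1.3, 3.8]
finger_gap: 0.022
finger_force: 58.9
```

Emit:
{"name": "drive_tool", "arguments": {
  "motion": [
    [[-0.012,0,0],0,1],
    [[-0.012,0,0],0,1],
    [[-0.01,0,0],0,1],
    [[-0.003,0,0],0,1],
    [[0,0,0],0,1]
  ]
}}

```text
clock: 38.88
eef_pos: [0.5288, 0.1855, 0.0663]
tcp_rot: [-3.14, -0.01, 0.079]
force: [4.9, 1.7, 4.0]
finger_gap: 0.0217
finger_force: 59.7
```

Emit:
{"name": "drive_tool", "arguments": {
  "motion": [
    [[-0.004,0,0],0,1],
    [[0,0,0],0,1],
    [[0,0,0],0,1]
  ]
}}

```text
clock: 39.25
eef_pos: [0.5288, 0.1855, 0.0664]
tcp_rot: [-3.14, -0.019, 0.079]
force: [16.0, 3.1, -1.6]
finger_gap: 0.0217
finger_force: 59.3
```

The bar moved 36 mm and is now against its shut stop. I'll release it, retreat and make a final check.

Emit:
{"name": "drive_tool", "arguments": {
  "motion": [
    [[0.003,0,0],0,1],
    [[0,0,0],0,0.3],
    [[0,0,0],0,0.3],
    [[0,0,-0.06],0,0.3],
    [[0,0,-0.06],0,0.3]
  ]
}}

```text
clock: 39.88
eef_pos: [0.5232, 0.1842, 0.1824]
tcp_rot: [3.141, 0.005, 0.079]
force: [0.8, -0.1, 0.1]
finger_gap: 0.0598
finger_force: 0.0
```

Emit:
{"name": "drive_tool", "arguments": {
  "motion": [
    [[-0.05,0.03,-0.03],0,0.3],
    [[-0.05,0.05,-0.03],0,0.3],
    [[-0.02,0.05,-0.03],0,0.3],
    [[0,0.05,0],0,0.3],
    [[0,0,0],0,0.3]
  ]
}}

```text
clock: 40.5
eef_pos: [0.4294, 0.0048, 0.2658]
tcp_rot: [3.141, 0.001, 0.073]
force: [-0.9, -0.1, -0.3]
finger_gap: 0.0598
finger_force: 0.0
```

```bash
python3 - <<'E'
from tray import *
s=sensors.get_state();print(s['eef_pos'],s['force'])
a=snap("wrist","w16"); b=snap("side","s16")
im=cv2.hconcat([cv2.imread("pics/w16.png"),cv2.resize(cv2.imread("pics/s16.png")[180:350,260:420],(452,480))])
cv2.imwrite("pics/c16.png",cv2.resize(im,(800,352)))
E
```

```text
[0.42944239 0.00479967 0.26575015] [-0.89145475 -0.05160086 -0.33321884]
```

View pics/c16.png

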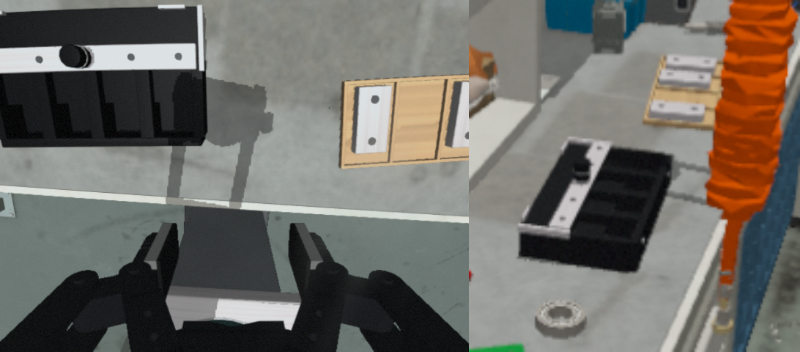

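The bar is shut, all the pockets are empty, and three plates lie in the tray.

```bash
python3 -c "
from cell import close_job; print(close_job())"
```

```text
the job is handed in; nothing more can be done
None
```

I've handed the job in: all three plates that were in the case lie flat in tray bays 0, 1 and 3, and the lock is shut again. The hand-in returned no verdict, so this rests on my own measurements and pictures.

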